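# Reload a gang collet fixture against a reset depth stop

## Robot

A 6-joint arm with a two-finger parallel gripper is mounted at the origin on the work surface. World frame = base frame: x ahead of the robot, y to its left, z up, the work surface at z = 0. Lengths are in mm, angles in rad, forces in N, time in s.
With the tool pointing down it reaches from about 350 to 975 mm from the base axis. Payload 4.9 kg.
Tool frame: the origin (TCP) lies at the very end of the fingers, on their centre line; the grasp point (between the pads) lies 19 mm behind it; z points along the fingers, x is the direction in which the jaws open and shut, and the axes are right-handed (so a half turn about z gives the same grasp; the last joint's range is limited). The gripper opens to 85 mm and grips with 20 to 120 N. Pads are 22 mm wide; open, the fingers measure 114 mm over their backs; the gripper's body (76 mm by 85 mm) begins 54 mm behind the grasp point. The pads swing forward as they close: fully open they stand 13 mm farther back than shut.
Start: joints at [-1.331, 0.053, 1.613, -0, 1.476, -0.119], TCP at [219.463, -585.182, 231.304] pointing down, gripper open.
Joint ranges: [-3.01, 3.01], [-1.01, 2.22], [0.06, 2.58], [-1.02, 4.17], [0.09, 2.62], [-3.14, 3.14]. Speed limits (rad/s): [2.57, 2.57, 3.14, 3.14, 3.14, 3.14].

## Interface

Orientations are given as a 3x3 rotation matrix whose columns are the frame's x, y, z axes.
In Python, from bench import * gives the robot as it stands. The module is installed in compiled form; this text tells all that it offers.
- The arm moves only by the tool drive_tool, never from a script. Its argument "steps" is a list that holds one entry, the list of rows, each a list of 5 numbers: the opening, from 0 (shut) to 1 (fully open), then the shift along the tool's x, y, z in cm, then the turn about the tool's z in rad. A call has exactly 10 rows; each row shifts and turns the commanded pose from where the row before left it, along the tool's axes as they then stand; what a row does not reach is not made up. A row lasts 1/12 s, in which the tool goes at most 41.7 mm and 7.16 degrees, less where a joint would pass 70% of its speed; a pose out of reach is approached as far as the arm can. A call with a gripper value outside its range is refused whole. The fingers move at their own pace and stop on an object; "grip_force" is the grip in N (left out, the last holds). Time passes only in rows, so rows that do not move let the fingers close, or fill a call up. It gives the time, the measured TCP pose, the force and the opening at its end, in the units of the state.
- state(): the state, without advancing time (a new reading comes with each control period).
- read_camera(name): name is "scene" or "top"; returns a dict with "image" (384x512x3 uint8, red, green, blue), "depth" (384x512 float32, mm along the optical axis (not along the pixel's ray), 0 where there is no reading), "fx", "fy", "cx", "cy" (pixels), "position" and "rotation" of the camera in the world. Camera axes: x right, y up, looking along -z (the intrinsics and any distortion apply to the point x, -y, -z); pixel columns grow to the right and rows downward; lengths in mm; the calibration is good to about 2 mm. A picture is of the moment at which its call begins.
- finish_job(): hands the job in, once; it reports no verdict.
The state is a dict: "clock": time; "qpos": joint angles; "qd": joint speeds; "joint_efforts": joint torques, N m; "position": TCP position; "eef_rot": TCP orientation; "contact_force": force on the tool from outside, world axes, zero at the start; "moment": the same for the moment, N m; "finger_gap": finger opening in mm.
Only numpy, scipy, OpenCV 4.12 (cv2) and the standard library are available. Lean on these libraries where they do the work, as an engineer would, in place of code of your own. Each camera call takes 0.05 s, during which the arm holds its last target. There are 200 camera calls.

## Task

Swing the collet lever over to open, take the two finished bars (thin turned end) out of the collets and lay them flat in the grey tray, and tap the stiff depth-stop slide outwards, away from the collets, until its pointer lines up with the white mark on the clip, without going past it. Then feed every fresh bar, round end first, into a collet of its own until it is fully home against the stop, without shoving the stop off its mark, and only when all are in swing the lever fully back to clamp them. Leave the tools and packages around alone.

Things in the scene. Friction and masses are not known exactly. Their poses are not given: they have to be found in the camera images.
- fixture: gang collet fixture bolted to the bench. Origin on the bench under the middle of the steel block's front face; x = feed direction, z up. Block x 0 to 60, y -116 to 116, top z = 85 mm (clamp bar on it to z = 99). Four through bores, 23 mm in diameter, along x at y = -84, -28, 28, 84, axis z = 55, 2 mm bevel at the mouth. Base plate 12 mm thick reaches to x = -10; open bench in front of it
- collet_lever (a joint): lever 100 mm long, hinged about the fixture's y axis at x = 30, y = -147, z = 60 mm. 0 rad: closed, leaning 0.5 rad from upright towards -x; 1.0: open, leaning 0.5 rad towards +x. Pushed at the knob with about 4 N; stays where left. Closed, its pads press lightly on the bars in the bores; open, bars slide in and out with about 1 mm play around
- lever_knob (a point): centre of the lever's black ball knob, 26 mm in diameter
- stop_slide (a joint): travel of the depth-stop slide in m, growing along the fixture's +x (away from the block), 0 to 0.06; stiff: friction 16 N, no spring, stays where it is left; a hard push through a bar also moves it
- stop_face (a point): middle of the stop plate's face that the bar tips touch, at bore height (plate 226 mm wide in y, 34 mm high, behind the block); x, y, z as the fixture
- tab (a point): top middle of the slide's upright blue push tab (12 mm thick in x, 44 mm wide in y, top at z = 125 mm; nothing near it above z = 99 mm)
- pointer (a point): tip of the thin black pointer (2 mm) on the slide, beside the scale rail
- mark (a point): thin white blade (2 mm) on the mark clip; the pointer must stand at the same fixture x as this
- mark_clip: small steel clip 12 x 20 x 8 mm fixed on the scale rail, differently placed at each start; axes as the fixture's
- tray: loose open grey tray 210 x 150 x 40 mm, walls and floor 4 mm; origin at the centre of its underside, x along its length. For the finished bars
- mat: black rubber mat fixed to the bench, 310 x 190 x 3 mm; origin at the centre of its underside. The fresh bars lie on it
- bar1: fresh bar, plain aluminium, 0.14 kg, 155 mm long: square head 20 x 20 x 40 mm, then round shank 20 mm in diameter, 115 mm long, bevelled at the tip. Origin on the bar's axis at the shoulder where head meets shank; x runs along the shank to the tip; middle of the head at x = -20 mm. Lies on the mat, axis 10 mm above it. May be absent
- bar2: fresh bar, plain aluminium, 0.14 kg, 155 mm long: square head 20 x 20 x 40 mm, then round shank 20 mm in diameter, 115 mm long, bevelled at the tip. Origin on the bar's axis at the shoulder where head meets shank; x runs along the shank to the tip; middle of the head at x = -20 mm. Lies on the mat, axis 10 mm above it. May be absent
- bar3: fresh bar, plain aluminium, 0.14 kg, 155 mm long: square head 20 x 20 x 40 mm, then round shank 20 mm in diameter, 115 mm long, bevelled at the tip. Origin on the bar's axis at the shoulder where head meets shank; x runs along the shank to the tip; middle of the head at x = -20 mm. Lies on the mat, axis 10 mm above it. May be absent
- bar4: fresh bar, plain aluminium, 0.14 kg, 155 mm long: square head 20 x 20 x 40 mm, then round shank 20 mm in diameter, 115 mm long, bevelled at the tip. Origin on the bar's axis at the shoulder where head meets shank; x runs along the shank to the tip; middle of the head at x = -20 mm. Lies on the mat, axis 10 mm above it. May be absent
- done1: finished bar, aluminium, 0.14 kg, 145 mm long: square head 20 x 20 x 40 mm, round shank 20 mm in diameter, 75 mm long, then a thin turned end 12 mm in diameter, 30 mm long. Origin on the axis at the shoulder of head and shank; x runs to the thin tip; middle of the head at x = -20 mm. Starts in a middle collet, head out towards -x of the fixture
- done2: finished bar, aluminium, 0.14 kg, 145 mm long: square head 20 x 20 x 40 mm, round shank 20 mm in diameter, 75 mm long, then a thin turned end 12 mm in diameter, 30 mm long. Origin on the axis at the shoulder of head and shank; x runs to the thin tip; middle of the head at x = -20 mm. Starts in a middle collet, head out towards -x of the fixture
- screwdriver: bystander: screwdriver lying on the bench, leave alone
- tape_roll: bystander: roll of tape lying flat, 90 mm across, leave alone
- carton: bystander: small white carton 90 x 75 x 60 mm, leave alone
- wrench: bystander: wrench lying on the bench, leave alone
- spray: bystander: bottle 56 mm across, 140 mm high, leave alone

How it is judged (in metres and radians):
On the way, in this order (a step that is already met when the one before it is completed fails the run):
1. the collet lever is swung open (value of joint collet_lever above 0.85 rad), for 0.2 s.
2. every finished bar lies in the tray and the stop's pointer is at the mark (x of done1 in the frame of tray between -0.1 and 0.1 m and y of done1 in the frame of tray between -0.07 and 0.07 m and z of done1 in the frame of tray between 0 and 0.03 m and angle between done1's own x axis and vertical between 1.37 and 1.77 rad and x of done2 in the frame of tray between -0.1 and 0.1 m and y of done2 in the frame of tray between -0.07 and 0.07 m and z of done2 in the frame of tray between 0 and 0.03 m and angle between done2's own x axis and vertical between 1.37 and 1.77 rad and x of pointer in the frame of mark between -0.003 and 0.003 m), for 0.2 s.
3. every fresh bar is home against the stop in a collet, the lever still open (z of bar1 in the frame of fixture between 0.049 and 0.061 m and y of bar1 in the frame of fixture between -0.095 and 0.095 m and x of each of bar1, bar2, bar3, bar4 in the frame of stop_face above -0.1185 m and angle between the x axis of each of bar1, bar2, bar3, bar4 and the x axis of fixture, either way round below 0.1 rad and z of bar2 in the frame of fixture between 0.049 and 0.061 m and y of bar2 in the frame of fixture between -0.095 and 0.095 m and z of bar3 in the frame of fixture between 0.049 and 0.061 m and y of bar3 in the frame of fixture between -0.095 and 0.095 m and z of bar4 in the frame of fixture between 0.049 and 0.061 m and y of bar4 in the frame of fixture between -0.095 and 0.095 m and value of joint collet_lever above 0.75 rad), for 0.2 s.
At the end, for the whole second after the job is handed in: every fresh bar lies in a collet bore (aligned within 0.1 rad), its tip within 3.5 mm of the stop face; every finished bar lies flat (within 0.2 rad) inside the tray; the pointer is within 3 mm of the mark; the lever is closed (below 0.13 rad); all bars at rest (all of step 2 and z of bar1 in the frame of fixture between 0.049 and 0.061 m and y of bar1 in the frame of fixture between -0.095 and 0.095 m and x of each of bar1, bar2, bar3, bar4 in the frame of stop_face above -0.1185 m and angle between the x axis of each of bar1, bar2, bar3, bar4 and the x axis of fixture, either way round below 0.1 rad and z of bar2 in the frame of fixture between 0.049 and 0.061 m and y of bar2 in the frame of fixture between -0.095 and 0.095 m and z of bar3 in the frame of fixture between 0.049 and 0.061 m and y of bar3 in the frame of fixture between -0.095 and 0.095 m and z of bar4 in the frame of fixture between 0.049 and 0.061 m and y of bar4 in the frame of fixture between -0.095 and 0.095 m and value of joint collet_lever below 0.13 rad and linear speed of each of bar1, bar2, bar3, bar4, done1, done2 below 0.02 m/s); the robot touches nothing.
It fails at once if the stop slide is pushed more than 7 mm past the mark (x of pointer in the frame of mark above 0.007 m).
It fails at once if a bystander is moved by more than 50 mm (distance of any of screwdriver, tape_roll, carton, wrench, spray from where it was at the start of the episode above 0.05 m).
Of bar1, bar2, bar3, bar4 only 2 to 4 are there at a start; the rules pass over those that are not, and their reading is None.
At some moment in a run one of bar1, bar4, tray may be knocked a few centimetres aside while the robot is not near it.
Once in a run the grip may slacken for a moment while it holds something.
It also fails if it takes over 210 s, if anything falls off the work surface, if the arm or the gripper's body presses on something with over 40 N, if the wrist force passes 120 N, or if a joint passes its speed limit or range.

## Working session

There is one attempt and no reset: what is moved stays moved. The work goes in short steps, Python scripts to look and compute and a tool call to move; the robot and the scene stay as the last step left them, time stands still between calls to the robot, and variables do not carry over. Pictures are saved under pics/ and viewed, about 12 in all and at most 16, crops included, and the job is handed in when it is done.

Besides the shell and the picture viewer there is one more tool, called after "Request:" by a JSON object that holds its "fn" and its "kwargs". drive_tool: Moves the arm, as the interface text tells. Its arguments: {"type":"object","properties":{"steps":{"type":"array","items":{"type":"array","items":{"type":"array","items":{"type":"number"}}}},"grip_force":{"type":"number"}},"required":["steps"]}

```bash
mkdir -p pics; cat > h.py <<'E'
from bench import *
import numpy as np, cv2
def cloud(n):
    c=read_camera(n); d=c["depth"]; h,w=d.shape
    v,u=np.mgrid[:h,:w]
    P=np.stack([(u-c["cx"])/c["fx"]*d, -(v-c["cy"])/c["fy"]*d, -d],-1)
    W=P@np.array(c["rotation"]).T+np.array(c["position"])
    W[d==0]=np.nan
    return c,W
def save(img,name,s=1.5):
    cv2.imwrite("pics/"+name,cv2.resize(img[:,:,::-1],None,fx=s,fy=s,interpolation=cv2.INTER_CUBIC))
E
python3 - <<'E'
from h import *
s=state();print(s)
for n in("scene","top"):
    c,W=cloud(n);save(c["image"],n+"0.png");np.savez("/tmp/"+n,W=W,img=c["image"])
    print(n,c["position"],c["rotation"],c["fx"],c["fy"],c["cx"],c["cy"],[k for k in c])
E
```

```text
{'clock': 0.0, 'qpos': array([-1.33103845e+00,  5.33679105e-02,  1.61427718e+00,  9.24260342e-06,
        1.47596236e+00, -1.19022020e-01]), 'qd': array([-1.11068202e-03, -7.91261037e-04,  1.50289254e-03,  9.12265707e-05,
       -7.61623379e-04,  1.72595435e-03]), 'joint_efforts': array([ 1.37033072e-03, -3.93681979e+01, -3.70174384e+01, -1.79949925e-04,
        7.06215680e-03,  1.55248733e-05]), 'position': array([ 219.30275314, -584.61546614,  230.06618952]), 'eef_rot': array([[ 3.51130783e-01, -9.36326307e-01, -4.69511747e-04],
       [-9.36324290e-01, -3.51131009e-01,  1.95935358e-03],
       [-1.99945443e-03, -2.48374103e-04, -9.99997970e-01]]), 'contact_force': array([-0.19767483,  0.64165494, -0.51987496]), 'moment': array([ 0.0510158 ,  0.0064286 , -0.03011656]), 'finger_gap': 85.23082569336866}
scene [1251.92058819 -388.29978471  609.85443017] [[ 0.45489971 -0.48969537  0.74381766]
 [ 0.89035972  0.23316101 -0.39101856]
 [ 0.0180507   0.84013951  0.5420699 ]] 378.2002890385521 378.2002890385521 256.8794233067402 191.82276242803894 ['image', 'depth', 'fx', 'fy', 'cx', 'cy', 'position', 'rotation']
top [ 376.32256807  -28.30831726 1078.02283693] [[-0.00278099  0.98717457 -0.1596203 ]
 [-0.99953364 -0.00759814 -0.02957644]
 [-0.03040992  0.1594636   0.98673532]] 365.6856752703959 365.6856752703959 257.8916718922112 185.96642067855123 ['image', 'depth', 'fx', 'fy', 'cx', 'cy', 'position', 'rotation']
```

View pics/top0.png

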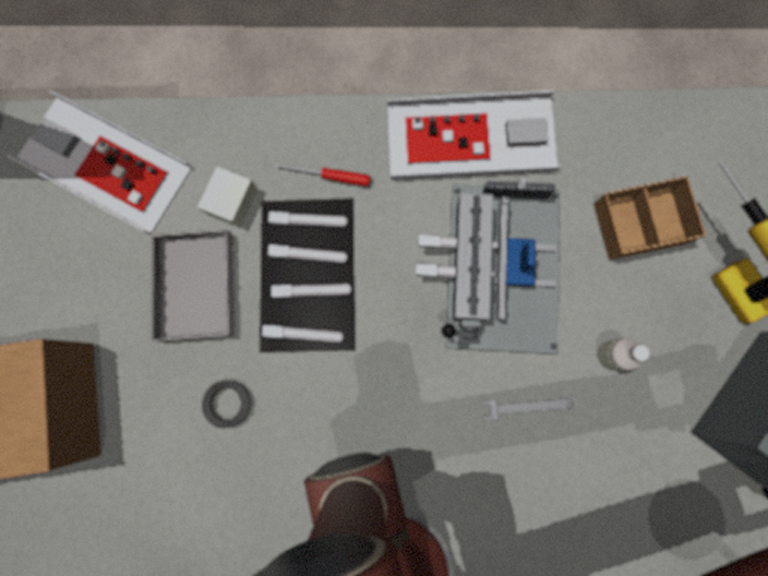

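View pics/scene0.png

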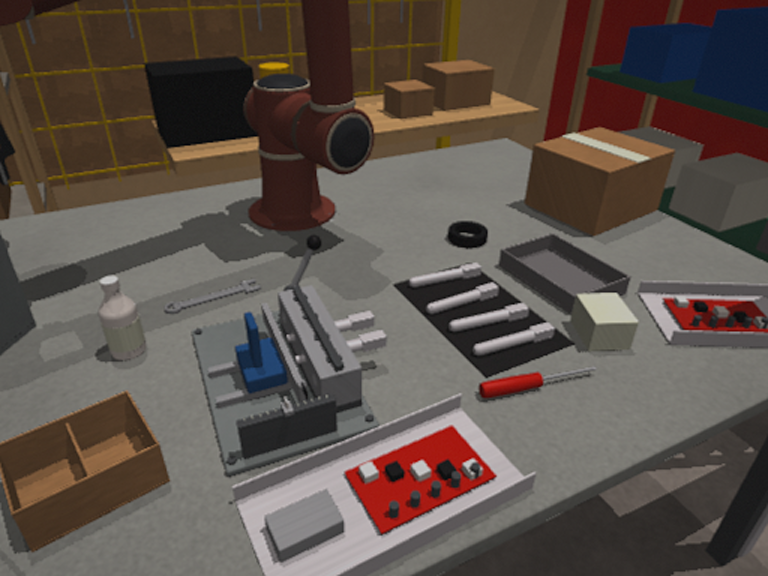

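The top view shows the mat with four fresh bars (heads to the left, tips pointing right at the fixture), the tray at far left, and the fixture at about (480,260) with two done bars in the middle bores. The lever knob is at (449,330), the blue tab at (521,262) and the rail at (520,188). The scene view agrees: knob at (314,242), and pointer and mark near (290,408).

```bash
python3 - <<'E'
from h import *
t=np.load("/tmp/top.npz");W=t["W"];I=t["img"].astype(int)
s=np.load("/tmp/scene.npz");V=s["W"];J=s["img"].astype(int)
def rect(W,m,n):
    p=W[m][:,:2].astype(np.float32); r=cv2.minAreaRect(p); print(n,len(p),np.round(r[0],1),np.round(r[1],1),round(r[2],2),"z",np.round(np.nanpercentile(W[m][:,2],[5,50,95]),1))
v,u=np.mgrid[:384,:512]
def box(u0,u1,v0,v1): return (u>=u0/1.5)&(u<u1/1.5)&(v>=v0/1.5)&(v<v1/1.5)
z=W[...,2]
print("bench z",np.nanmedian(z[box(380,420,300,400)]))
rect(W,box(445,505,185,330)&(z>78)&(z<92),"block")
rect(W,box(445,505,185,330)&(z>93)&(z<105),"clampbar")
blue=(I[...,2]>I[...,0]+50)
rect(W,blue&box(500,545,230,295)&(z>112),"tabtop")
knob=box(435,460,315,345)&(z>120); rect(W,knob,"knob")
tray=box(140,245,225,350)&(z>30)&(z<50); rect(W,tray,"tray rim")
mat=box(240,370,190,365)&(I.sum(-1)<120); rect(W,mat,"mat")
br=box(255,360,195,355)&(I.sum(-1)>330)&(z>5)
n,l,st,_=cv2.connectedComponentsWithStats(br.astype(np.uint8))
for k in range(1,n):
    if st[k,4]>40: rect(W,l==k,"bar")
for a,b,c,d,nm in((410,458,232,250,"doneA"),(410,458,262,280,"doneB")):
    rect(W,box(a,b,c,d)&(z>45)&(z<75),nm)
rect(W,box(470,560,178,202)&(z>25),"rail")
# scene close-up of pointer/mark
cv2.imwrite("pics/c1.png",cv2.resize(s["img"][230:310,120:260,::-1],None,fx=5.5,fy=5.5,interpolation=cv2.INTER_CUBIC))
E
```

```text
bench z -0.7409112033716383
block 1518 [ 590.  -170.3] [ 84.8 247.1] 86.34 z [81.1 84.2 88.2]
clampbar 266 [ 583.1 -157.6] [ 12.3 218.6] 86.47 z [93.2 94.5 97.1]
tabtop 74 [ 577.4 -253.8] [12.3 44.2] 87.81 z [117.  123.6 126.2]
knob 94 [ 439.8 -107.9] [22.8 33.4] 0.69 z [121.9 156.5 161.3]
tray rim 493 [539.2 388.5] [210.4 152.4] 3.87 z [31.5 37.6 41.5]
mat 988 [568.4 159. ] [298.3 176.8] 5.02 z [-1.5  2.   5.3]
bar 343 [673.3 163.4] [155.   21.1] 86.45 z [13.1 20.6 24.4]
bar 351 [601.8 163.4] [155.5  21. ] 83.61 z [13.8 20.4 24.3]
bar 355 [528.8 153.6] [ 19.5 153.5] 1.31 z [13.7 20.7 24.8]
bar 359 [443.6 170.2] [154.3  20.4] 84.63 z [14.8 20.8 24.6]
doneA 204 [613.1 -93.4] [70.7 31.4] 89.09 z [51.6 61.5 65. ]
doneB 212 [558.3 -88.6] [75.1 30.1] 84.22 z [51.7 61.7 68.7]
rail 561 [ 708.5 -235.2] [ 46.8 161.7] 4.32 z [30.2 70.  88.6]
```

View pics/c1.png

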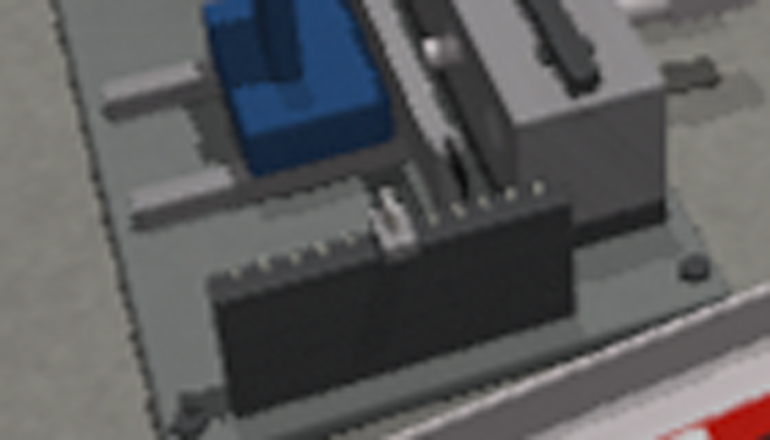

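The crop shows the mark clip with its light blade at about (390,205) and a dark pointer at about (456,165), nearer the block. Next I fit the fixture frame properly.

```bash
python3 - <<'E'
from h import *
t=np.load("/tmp/top.npz");W=t["W"];I=t["img"].astype(int)
s=np.load("/tmp/scene.npz");V=s["W"]
def edges(P,n,lo,hi,step=8):
    xs=np.arange(lo,hi,step);e0=[];e1=[]
    for a in xs:
        q=P[(P[:,0]>=a)&(P[:,0]<a+step)]
        if len(q)<4: e0.append(np.nan);e1.append(np.nan);continue
        e0.append(np.percentile(q[:,1],3));e1.append(np.percentile(q[:,1],97))
    for e,nm in((e0,"ymin"),(e1,"ymax")):
        e=np.array(e);x=xs+step/2;k=~np.isnan(e)
        for _ in range(3):
            p=np.polyfit(x[k],e[k],1);r=np.abs(np.polyval(p,x)-e);k&=(r<max(2,2*np.nanstd(r[k])))
        print(n,nm,"slope",round(p[0],4),"y@590",round(np.polyval(p,590),1),k.sum())
for nm,X in(("top",W),("scene",V)):
    P=X.reshape(-1,3);P=P[~np.isnan(P[:,0])]
    z=P[:,2]
    b=P[(z>79)&(z<90)&(P[:,0]>470)&(P[:,0]<705)&(P[:,1]>-210)&(P[:,1]<-110)]
    edges(b,nm+" block",480,700); print("  x range",np.percentile(b[:,0],[1,99]))
    b=P[(z>92)&(z<106)&(P[:,0]>470)&(P[:,0]<705)&(P[:,1]>-210)&(P[:,1]<-110)]
    edges(b,nm+" clamp",490,690,10); print("  x range",np.percentile(b[:,0],[1,99]))
    b=P[(z>60)&(z<76)&(P[:,0]>470)&(P[:,0]<705)&(P[:,1]>-240)&(P[:,1]<-195)]
    edges(b,nm+" stop",480,700); print("  x range",np.percentile(b[:,0],[1,99]))
    b=P[(z>105)&(z<130)&(P[:,0]>520)&(P[:,0]<640)&(P[:,1]>-300)&(P[:,1]<-220)]
    print("tab",np.percentile(b,[2,98],axis=0).round(1).tolist())
    for x0 in(558,613):
        b=P[(z>58)&(z<70)&(abs(P[:,0]-x0)<16)&(P[:,1]>-118)&(P[:,1]<-30)]
        b=b[b[:,1]>np.percentile(b[:,1],1)]
        print("done",np.polyfit(b[:,1],b[:,0],1)[0].round(3),np.percentile(b[:,:2],[2,50,98],axis=0).round(1).tolist())
    b=P[(z>60)&(P[:,0]>690)&(P[:,0]<760)&(P[:,1]>-310)&(P[:,1]<-160)]
    print("rail",np.percentile(b,[2,50,98],axis=0).round(1).tolist())
    r=P[(z>4)&(z<20)&(P[:,0]>400)&(P[:,0]<760)&(P[:,1]>-340)&(P[:,1]<-60)]
    print("base",np.percentile(r,[1,99],axis=0).round(1).tolist())
E
```

```text
top block ymin slope -0.0619 y@590 -186.6 27
top block ymax slope -0.0585 y@590 -129.2 27
  x range [472.58549964 697.74812431]
top clamp ymin slope -0.0584 y@590 -163.0 20
top clamp ymax slope -0.06 y@590 -152.9 20
  x range [474.71082328 688.82846187]
top stop ymin slope -0.0647 y@590 -217.0 26
top stop ymax slope -0.0621 y@590 -208.3 25
  x range [471.50301321 683.29381052]
tab [[555.5, -258.9, 106.0], [598.9, -246.5, 126.8]]
done 0.043 [[551.0, -116.3], [559.4, -79.9], [568.7, -51.8]]
done 0.098 [[606.2, -115.6], [614.5, -83.7], [626.5, -58.1]]
rail [[691.8, -306.2, 61.6], [716.7, -241.1, 71.5], [728.7, -169.9, 89.5]]
base [[409.7, -335.3, 5.7], [737.5, -113.5, 16.8]]
scene block ymin slope -0.0602 y@590 -187.5 28
scene block ymax slope -0.0586 y@590 -129.9 28
  x range [473.61393484 699.77149955]
scene clamp ymin slope -0.0622 y@590 -163.8 20
scene clamp ymax slope -0.058 y@590 -153.0 20
  x range [477.29274341 692.87911857]
scene stop ymin slope -0.0611 y@590 -218.3 27
scene stop ymax slope -0.0575 y@590 -209.3 22
  x range [472.57695742 693.37909416]
tab [[558.5, -260.1, 105.8], [599.6, -248.4, 127.3]]
done 0.022 [[551.8, -113.6], [563.0, -80.8], [570.8, -52.5]]
done 0.042 [[606.7, -116.4], [618.9, -85.4], [626.8, -59.5]]
rail [[691.3, -306.1, 60.8], [720.5, -225.2, 72.7], [730.6, -162.4, 90.8]]
base [[412.6, -337.1, 5.4], [742.0, -130.7, 19.1]]
```

Request:
{"fn": "drive_tool", "kwargs": {"steps": [[[0,0,0,0,-0.115],[0,0,0,0,-0.115],[0,0,0,0,-0.115],[0,0,0,0,-0.115],[0,0,0,0,-0.115],[0,0,0,0,-0.115],[0,0,0,0,-0.115],[0,0,0,0,-0.115],[0,0,0,0,-0.115],[0,0,0,0,-0.117]]], "grip_force": 60}}

```text
clock: 0.93
position: [219.4, -584.8, 230.6]
eef_rot: [[0.999, -0.054, -0.0], [-0.054, -0.999, 0.001], [-0.0, -0.001, -1.0]]
contact_force: [0.0, -0.4, -0.4]
finger_gap: 0.0
```

Request:
{"fn": "drive_tool", "kwargs": {"steps": [[[0,1.2,-3.5,0,0],[0,1.2,-3.5,0,0],[0,1.2,-3.5,0,0],[0,1.2,-3.5,0,0],[0,1.2,-3.5,0,0],[0,1.2,-3.5,0,0],[0,1.2,-3.5,0,0],[0,1.2,-3.5,0,0],[0,1.2,-3.5,0,0],[0,1.2,-3.5,0,0]]]}}

```text
clock: 1.77
position: [360.3, -241.2, 230.9]
eef_rot: [[0.998, -0.061, -0.0], [-0.061, -0.998, 0.0], [-0.0, -0.0, -1.0]]
contact_force: [0.5, -0.8, -0.2]
finger_gap: 0.0
```

Request:
{"fn": "drive_tool", "kwargs": {"steps": [[[0,1.22,-3.4,0,0],[0,1.22,-3.4,0,0],[0,1.22,-3.4,0,0],[0,1.22,-3.4,0,0],[0,1.22,-3.4,0,0],[0,1.22,-3.4,0,0],[0,0,0,3,0],[0,0,0,3,0],[0,0,0,3,0],[0,0,0,0,0]]]}}

```text
clock: 2.6
position: [440.9, -42.1, 134.2]
eef_rot: [[0.998, -0.059, -0.012], [-0.059, -0.998, 0.003], [-0.013, -0.003, -1.0]]
contact_force: [-0.3, 0.9, -1.6]
finger_gap: -0.2
```

Request:
{"fn": "drive_tool", "kwargs": {"steps": [[[0,0,2,0,0],[0,0,1,0,0],[0,0,1,0,0],[0,0,1,0,0],[0,0,1,0,0],[0,0,1,0,0],[0,0,1,0,0],[0,0,1,0,0],[0,0,1,0,0],[0,0,1,0,0]]]}}

```text
clock: 3.43
position: [439.8, -154.3, 142.7]
eef_rot: [[0.998, -0.06, 0.003], [-0.06, -0.998, 0.001], [0.003, -0.001, -1.0]]
contact_force: [2.4, 3.9, -1.4]
finger_gap: -0.3
```

Request:
{"fn": "drive_tool", "kwargs": {"steps": [[[0,0,0.7,0,0],[0,0,0.7,0,0],[0,0,0.5,0,0],[0,0,0.3,0,0],[0,0,0.2,0,0],[0,0,0,0,0],[0,0,0,0,0],[0,0,0,0,0],[0,0,0,0,0],[0,0,0,0,0]]]}}

```text
clock: 4.27
position: [436.7, -174.4, 139.6]
eef_rot: [[0.998, -0.06, -0.002], [-0.06, -0.998, 0.009], [-0.003, -0.009, -1.0]]
contact_force: [2.1, 12.5, -0.8]
finger_gap: 0.3
```

Request:
{"fn": "drive_tool", "kwargs": {"steps": [[[0.5,0,-2.5,0,0],[0.5,0,-3,0,0],[0.5,3,-3,0,0],[0.5,3,-2.8,0,0],[0.5,3,0,0,0],[0.5,2.9,0,0,0],[0.5,0,0,2.5,0],[0.5,0,0,2.5,0],[0.5,0,0,0,0],[0.5,0,0,0,0]]]}}

```text
clock: 5.1
position: [561.0, -72.8, 89.4]
eef_rot: [[0.998, -0.06, -0.005], [-0.06, -0.998, -0.0], [-0.004, 0.0, -1.0]]
contact_force: [0.5, 0.1, 0.0]
finger_gap: 42.8
```

```bash
cat >> h.py <<'E'
O=np.array([587.5,-128.1]);X=np.array([-.0599,-.9982]);Y=np.array([.9982,-.0599])
def fix(p): d=np.asarray(p)[...,:2]-O; return np.stack([d@X,d@Y,np.asarray(p)[...,2]],-1)
def st():
    s=state(); print("t",round(s["clock"],2),"fix",fix(s["position"]).round(1),"F(fx,fy,z)",np.round([s["contact_force"][:2]@X,s["contact_force"][:2]@Y,s["contact_force"][2]],1),"gap",round(s["finger_gap"],1),"yawerr",round(float(np.arctan2(s["eef_rot"][1][0],s["eef_rot"][0][0])+.06),3))
E
python3 - <<'E'
from h import *
st()
c,W=cloud("top");save(c["image"][100:260,240:400],"t1.png",4);np.savez("/tmp/top1",W=W,img=c["image"])
c,W=cloud("scene");save(c["image"][150:320,110:290],"s1.png",4);np.savez("/tmp/scene1",W=W,img=c["image"])
E
```

```text
t 5.1 fix [-53.6 -29.8  89.4] F(fx,fy,z) [-0.2  0.5  0. ] gap 42.8 yawerr -0.0
```

View pics/s1.png

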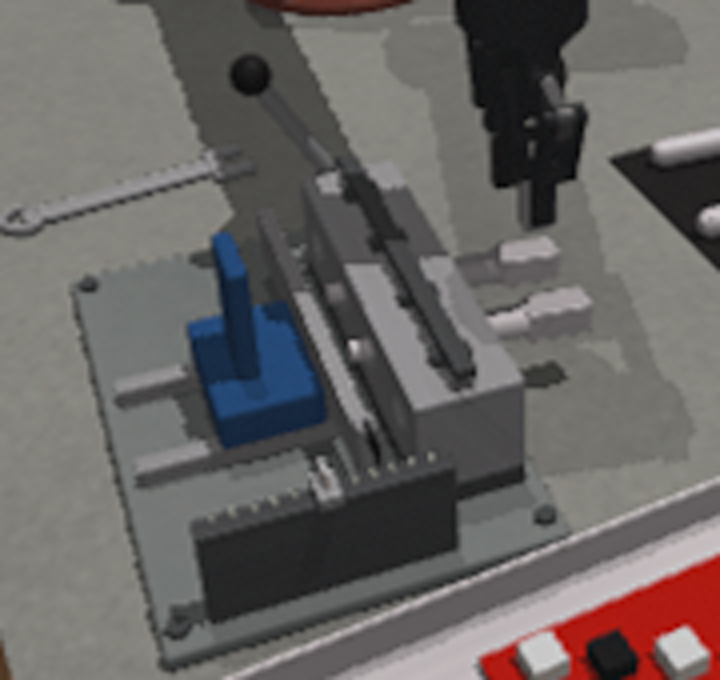

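Lever knob is at (250,75) on the open side, and the gripper stands above the first done head at (530,250). Next I descend and grip.

Request:
{"fn": "drive_tool", "kwargs": {"steps": [[[0.5,0.1,0,1.8,0],[0.5,0,0,1.8,0],[0.5,0,0,1.8,0],[0.5,0,0,0,0],[0,0,0,0,0],[0,0,0,0,0],[0,0,0,0,0],[0,0,0,0,0],[0,0,0,0,0],[0,0,0,0,0]]], "grip_force": 50}}

```text
clock: 6.03
position: [563.4, -72.5, 39.4]
eef_rot: [[0.998, -0.061, -0.001], [-0.061, -0.998, 0.0], [-0.001, -0.0, -1.0]]
contact_force: [-5.8, 1.2, 4.3]
finger_gap: 19.6
```

```bash
python3 - <<'E'
from h import *
st()
E
```

```text
t 6.03 fix [-54.1 -27.4  39.4] F(fx,fy,z) [-0.9 -5.9  4.3] gap 19.6 yawerr -0.001
```

Request:
{"fn": "drive_tool", "kwargs": {"steps": [[[0,-0.1,-0.3,0,0],[0,0,-1,0,0],[0,0,-1.2,0,0],[0,0,-1.2,0,0],[0,0,-1.2,0,0],[0,0,-1.2,0,0],[0,0,-1.2,0,0],[0,0,-1.2,0,0],[0,0,-1.2,0,0],[0,0,0,0,0]]]}}

```text
clock: 6.87
position: [568.3, 26.8, 37.2]
eef_rot: [[0.998, -0.058, -0.0], [-0.058, -0.998, 0.001], [-0.0, -0.001, -1.0]]
contact_force: [-0.4, 0.2, -1.3]
finger_gap: 19.6
```

```bash
python3 - <<'E'
from h import *
st()
E
```

```text
t 6.87 fix [-153.5  -28.5   37.2] F(fx,fy,z) [-0.1 -0.4 -1.3] gap 19.6 yawerr 0.002
```

Request:
{"fn": "drive_tool", "kwargs": {"steps": [[[0,0,0,-3,0],[0,0,0,-3,0],[0,0,0,-3,0],[0,-1.06,-3.77,0,0],[0,-1.06,-3.77,0,0],[0,-1.06,-3.77,0,0],[0,-1.06,-3.77,0,0],[0,-1.06,-3.77,0,0],[0,-1.06,-3.77,0,0],[0,-1.06,-3.77,0,0]]]}}

```text
clock: 7.7
position: [509.5, 293.9, 127.4]
eef_rot: [[0.998, -0.06, 0.0], [-0.06, -0.998, -0.0], [0.001, 0.0, -1.0]]
contact_force: [1.7, 0.1, -1.4]
finger_gap: 18.8
```

Request:
{"fn": "drive_tool", "kwargs": {"steps": [[[0,-1.06,-3.77,0,0],[0,-1.06,-3.77,0,0],[0,-1.06,-3.77,0,0],[0,0,0,0,-0.12],[0,0,0,0,-0.12],[0,0,0,0,-0.12],[0,0,0,0,-0.12],[0,0,0,0,-0.12],[0,0,0,0,-0.12],[0,0,0,0,-0.12]]]}}

```text
clock: 8.53
position: [485.1, 407.0, 127.0]
eef_rot: [[0.707, 0.707, -0.0], [0.707, -0.707, -0.001], [-0.001, 0.0, -1.0]]
contact_force: [-0.3, 1.1, -1.2]
finger_gap: 18.8
```

Request:
{"fn": "drive_tool", "kwargs": {"steps": [[[0,0,0,0,-0.12],[0,0,0,0,-0.12],[0,0,0,0,-0.12],[0,0,0,0,-0.12],[0,0,0,0,-0.12],[0,0,0,0,-0.12],[0,0,0,0,-0.12],[0,0,0,0,-0.02],[0,0,0,0,0],[0,0,0,0,0]]]}}

```text
clock: 9.37
position: [485.1, 407.0, 127.1]
eef_rot: [[-0.067, 0.998, -0.0], [0.998, 0.067, -0.0], [-0.0, -0.0, -1.0]]
contact_force: [0.2, -0.0, -1.4]
finger_gap: 19.0
```

```bash
python3 - <<'E'
from h import *
st();print(state()["position"],state()["eef_rot"][:,0])
c,W=cloud("top");save(c["image"][90:330,60:400],"t2.png",2.2)
P=W.reshape(-1,3);m=(P[:,2]>30)&(P[:,2]<48)&(P[:,1]>290)&(P[:,1]<480)&(P[:,0]>400)&(P[:,0]<680)
print(cv2.minAreaRect(P[m][:,:2].astype(np.float32)))
E
```

```text
t 9.37 fix [-528.  -134.3  127.1] F(fx,fy,z) [ 0.   0.2 -1.4] gap 19.0 yawerr 1.698
[485.10505851 407.0025622  127.13650551] [-6.66799665e-02  9.97774364e-01 -3.17493580e-04]
((555.3988647460938, 378.634765625), (163.31529235839844, 249.58058166503906), 89.28968048095703)
```

View pics/t2.png

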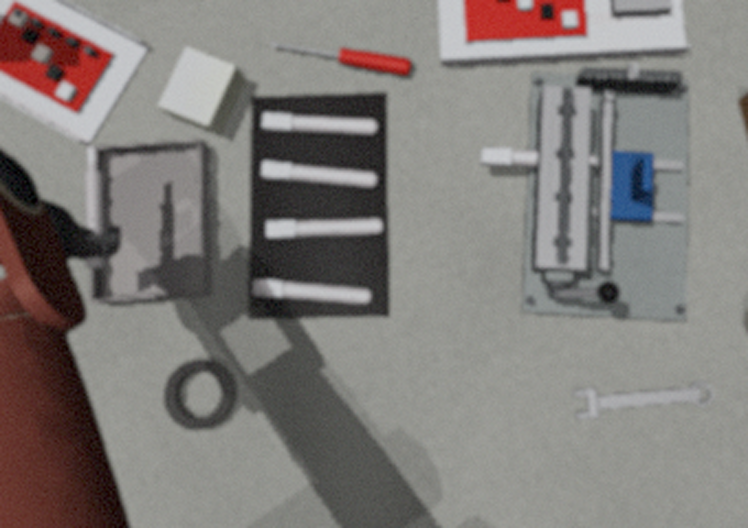

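The tray is unmoved (corners at about (92,142) and (208,300)), and the held bar looks shifted left only through its height. I lower and release.

Request:
{"fn": "drive_tool", "kwargs": {"steps": [[[0,0,0,3,0],[0,0,0,3,0],[0,0,0,3,0],[0,0,0,1.8,0],[0,0,0,1,0],[0,0,0,0,0],[0,0,0,0,0],[0.15,0,0,0,0],[0.25,0,0,0,0],[0.4,0,0,0,0]]]}}

```text
clock: 10.25
position: [486.1, 407.8, 11.0]
eef_rot: [[-0.069, 0.998, 0.002], [0.998, 0.069, 0.002], [0.001, 0.003, -1.0]]
contact_force: [0.3, 0.7, -0.5]
finger_gap: 32.1
```

Request:
{"fn": "drive_tool", "kwargs": {"steps": [[[0.4,0,0,0,0],[0.4,0,0,0,0],[0.4,0,0,-1.5,0],[0.4,0,0,-4,0],[0.4,0,0,-4,0],[0.4,0,0,-2.5,0.1],[0.4,0,0,0,0.12],[0.4,0,0,0,0.12],[0.4,0,0,0,0.12],[0.4,0,0,0,0.12]]]}}

```text
clock: 11.08
position: [485.4, 407.3, 131.2]
eef_rot: [[0.494, 0.869, 0.002], [0.869, -0.494, 0.001], [0.002, 0.001, -1.0]]
contact_force: [-1.2, 0.6, 0.0]
finger_gap: 34.1
```

Request:
{"fn": "drive_tool", "kwargs": {"steps": [[[0.5,0,0,0,0.12],[0.5,0,0,0,0.12],[0.5,0,0,0,0.12],[0.5,0,0,0,0.12],[0.5,0,0,0,0.12],[0.5,0,0,0,0.12],[0.5,0,0,0,0.12],[0.5,0,0,0,0.12],[0.5,0,0,0,0.12],[0.5,0,0,0,0.04]]]}}

```text
clock: 11.92
position: [485.3, 407.3, 130.8]
eef_rot: [[0.998, -0.065, 0.001], [-0.065, -0.998, 0.001], [0.001, -0.001, -1.0]]
contact_force: [-0.9, -0.9, -0.2]
finger_gap: 43.0
```

```bash
python3 - <<'E'
from h import *
st();print(state()["position"])
E
```

```text
t 11.92 fix [-528.3 -134.1  130.8] F(fx,fy,z) [ 1.  -0.8 -0.2] gap 43.0 yawerr -0.005
[485.27666997 407.27908037 130.75708373]
```

Request:
{"fn": "drive_tool", "kwargs": {"steps": [[[0.5,1.25,3.65,0,-0.005],[0.5,1.25,3.65,0,0],[0.5,1.25,3.65,0,0],[0.5,1.25,3.65,0,0],[0.5,1.25,3.65,0,0],[0.5,1.25,3.65,0,0],[0.5,1.25,3.65,0,0],[0.5,1.25,3.65,0,0],[0.5,1.25,3.65,0,0],[0.5,1.25,3.65,0,0]]]}}

```text
clock: 12.75
position: [590.2, 33.9, 131.0]
eef_rot: [[0.998, -0.055, 0.002], [-0.055, -0.998, -0.0], [0.002, -0.0, -1.0]]
contact_force: [1.3, 0.5, 0.2]
finger_gap: 42.7
```

Request:
{"fn": "drive_tool", "kwargs": {"steps": [[[0.5,1.25,3.65,0,0],[0.5,1.25,3.65,0,0],[0.5,1.2,3.7,0,0],[0.5,0,0,0,0],[0.5,0,0,2,0],[0.5,0,0,2,0],[0.5,0,0,0,0],[0.5,0,0,0,0],[0.5,0,0,0,0],[0.5,0,0,0,0]]]}}

```text
clock: 13.58
position: [621.7, -76.0, 91.4]
eef_rot: [[0.999, -0.054, 0.003], [-0.054, -0.999, -0.001], [0.003, 0.001, -1.0]]
contact_force: [-0.3, 0.0, -0.1]
finger_gap: 42.7
```

```bash
python3 - <<'E'
from h import *
st()
E
```

```text
t 13.58 fix [-54.1  31.   91.4] F(fx,fy,z) [-0.  -0.3 -0.1] gap 42.7 yawerr 0.005
```

Request:
{"fn": "drive_tool", "kwargs": {"steps": [[[0.5,-0.28,0,1.4,0.005],[0.5,0,0,1.5,0],[0.5,0,0,1.5,0],[0.5,0,0,0,0],[0,0,0,0,0],[0,0,0,0,0],[0,0,0,0,0],[0,0,0,0,0],[0,0,0,0,0],[0,0,0,0,0]]]}}

```text
clock: 14.42
position: [617.8, -75.9, 46.0]
eef_rot: [[0.998, -0.06, 0.0], [-0.06, -0.998, 0.0], [0.0, -0.0, -1.0]]
contact_force: [-4.0, 0.9, 2.5]
finger_gap: 18.8
```

```bash
python3 - <<'E'
from h import *
st()
E
```

```text
t 14.42 fix [-53.9  27.1  46. ] F(fx,fy,z) [-0.6 -4.   2.5] gap 18.8 yawerr -0.0
```

Request:
{"fn": "drive_tool", "kwargs": {"steps": [[[0,0,-0.3,0,0],[0,0,-1,0,0],[0,0,-1.2,0,0],[0,0,-1.2,0,0],[0,0,-1.2,0,0],[0,0,-1.2,0,0],[0,0,-1.2,0,0],[0,0,-1.2,0,0],[0,0,-1.2,0,0],[0,0,0,0,0]]]}}

```text
clock: 15.25
position: [623.6, 23.4, 45.3]
eef_rot: [[0.998, -0.058, 0.0], [-0.058, -0.998, 0.001], [-0.0, -0.001, -1.0]]
contact_force: [-0.5, -0.1, -1.8]
finger_gap: 18.6
```

```bash
python3 - <<'E'
from h import *
st()
E
```

```text
t 15.25 fix [-153.4   27.    45.3] F(fx,fy,z) [ 0.1 -0.5 -1.8] gap 18.6 yawerr 0.002
```

Request:
{"fn": "drive_tool", "kwargs": {"steps": [[[0,0,0,-3,0],[0,0,0,-3,0],[0,0,0,-2.5,0],[0,-1.55,-3.28,0,0],[0,-1.55,-3.28,0,0],[0,-1.55,-3.28,0,0],[0,-1.55,-3.28,0,0],[0,-1.55,-3.28,0,0],[0,-1.55,-3.28,0,0],[0,-1.55,-3.28,0,0]]]}}

```text
clock: 16.08
position: [528.3, 257.8, 130.5]
eef_rot: [[0.998, -0.06, 0.001], [-0.06, -0.998, -0.0], [0.001, 0.0, -1.0]]
contact_force: [0.7, 0.4, -1.1]
finger_gap: 18.7
```

Request:
{"fn": "drive_tool", "kwargs": {"steps": [[[0,-1.55,-3.28,0,0],[0,-1.55,-3.28,0,0],[0,-1.55,-3.28,0,0],[0,0,0,0,-0.12],[0,0,0,0,-0.12],[0,0,0,0,-0.12],[0,0,0,0,-0.12],[0,0,0,0,-0.12],[0,0,0,0,-0.12],[0,0,0,0,-0.12]]]}}

```text
clock: 16.92
position: [488.6, 357.4, 130.3]
eef_rot: [[0.707, 0.707, 0.0], [0.707, -0.707, -0.0], [-0.0, 0.0, -1.0]]
contact_force: [0.3, 0.3, -0.9]
finger_gap: 18.7
```

Request:
{"fn": "drive_tool", "kwargs": {"steps": [[[0,0,0,0,-0.12],[0,0,0,0,-0.12],[0,0,0,0,-0.12],[0,0,0,0,-0.12],[0,0,0,0,-0.12],[0,0,0,0,-0.12],[0,0,0,0,-0.12],[0,0,0,0,-0.02],[0,0,0,0,0],[0,0,0,0,0]]]}}

```text
clock: 17.75
position: [488.6, 357.5, 130.3]
eef_rot: [[-0.067, 0.998, -0.0], [0.998, 0.067, -0.0], [-0.0, -0.0, -1.0]]
contact_force: [-0.4, 0.2, -2.2]
finger_gap: 18.6
```

```bash
python3 - <<'E'
from h import *
st();print(state()["position"],state()["eef_rot"][:,0])
c,W=cloud("top");save(c["image"][120:260,80:260],"t3.png",4)
E
```

```text
t 17.75 fix [-478.8 -127.8  130.3] F(fx,fy,z) [-0.2 -0.4 -2.2] gap 18.6 yawerr 1.697
[488.55808805 357.45452106 130.26570142] [-6.66086569e-02  9.97779156e-01 -2.05497080e-04]
```

View pics/t3.png

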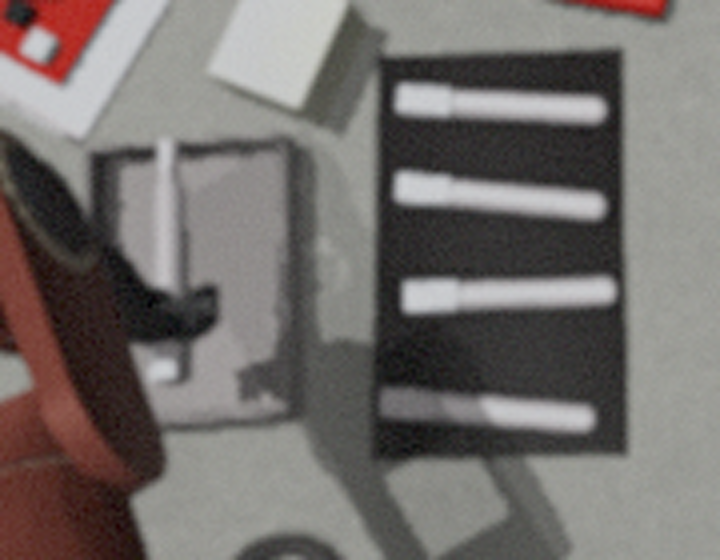

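The first bar's head lies in the tray at (160,370), under the held bar. The second slot is clear, so I lower and release.

Request:
{"fn": "drive_tool", "kwargs": {"steps": [[[0,0,0,3,0],[0,0,0,3,0],[0,0,0,3,0],[0,0,0,2,0],[0,0,0,1,0],[0,0,0,0.2,0],[0,0,0,0,0],[0.15,0,0,0,0],[0.25,0,0,0,0],[0.4,0,0,0,0]]]}}

```text
clock: 18.63
position: [489.3, 358.0, 9.1]
eef_rot: [[-0.069, 0.998, 0.002], [0.998, 0.069, 0.001], [0.001, 0.002, -1.0]]
contact_force: [0.3, 0.3, 0.6]
finger_gap: 32.4
```

Request:
{"fn": "drive_tool", "kwargs": {"steps": [[[0.4,0,0,0,0],[0.4,0,0,0,0],[0.4,0,0,-1.5,0],[0.4,0,0,-4,0],[0.4,0,0,-4,0],[0.4,0,0,-4,0.1],[0,0,0,-2,0.12],[0,0,0,0,0.12],[0,0,0,0,0.12],[0,0,0,0,0.12]]]}}

```text
clock: 19.47
position: [488.9, 357.8, 164.3]
eef_rot: [[0.494, 0.869, 0.002], [0.869, -0.494, 0.001], [0.002, 0.001, -1.0]]
contact_force: [-0.4, 0.0, 0.1]
finger_gap: -0.1
```

Request:
{"fn": "drive_tool", "kwargs": {"steps": [[[0,0,0,0,0.12],[0,0,0,0,0.12],[0,0,0,0,0.12],[0,0,0,0,0.12],[0,0,0,0,0.12],[0,0,0,0,0.12],[0,0,0,0,0.12],[0,0,0,0,0.12],[0,0,0,0,0.12],[0,0,0,0,0.04]]]}}

```text
clock: 20.3
position: [488.5, 357.6, 163.2]
eef_rot: [[0.998, -0.065, -0.0], [-0.065, -0.998, -0.0], [-0.0, 0.0, -1.0]]
contact_force: [-0.1, -0.2, -0.1]
finger_gap: 0.0
```

```bash
python3 - <<'E'
from h import *
st();print(state()["position"])
E
```

```text
t 20.3 fix [-478.9 -127.9  163.2] F(fx,fy,z) [ 0.2 -0.1 -0.1] gap 0.0 yawerr -0.005
[488.53121475 357.56560051 163.15458941]
```

Request:
{"fn": "drive_tool", "kwargs": {"steps": [[[0,0.92,3.95,0,-0.005],[0,0.92,3.95,0,0],[0,0.92,3.95,0,0],[0,0.92,3.95,0,0],[0,0.92,3.95,0,0],[0,0.92,3.95,0,0],[0,0.92,3.95,0,0],[0,0.92,3.95,0,0],[0,0.92,3.95,0,0],[0,0.92,3.95,0,0]]]}}

```text
clock: 21.13
position: [558.5, -44.0, 163.5]
eef_rot: [[0.998, -0.055, 0.001], [-0.055, -0.998, -0.0], [0.001, 0.0, -1.0]]
contact_force: [2.0, 0.4, -0.2]
finger_gap: -0.5
```

Request:
{"fn": "drive_tool", "kwargs": {"steps": [[[0,0.9,3.95,0,0],[0,0.9,3.95,0,0],[0,0.9,3.95,0,0],[0,0.8,3.9,0,0],[0,0,0,0,0],[0,0,0,2,0],[0,0,0,2,0],[0,0,0,1.5,0],[0,0,0,0,0],[0,0,0,0,0]]]}}

```text
clock: 21.97
position: [584.0, -200.4, 107.2]
eef_rot: [[0.998, -0.055, -0.002], [-0.055, -0.998, 0.001], [-0.002, -0.001, -1.0]]
contact_force: [0.8, 0.5, -0.2]
finger_gap: 0.0
```

```bash
python3 - <<'E'
from h import *
st()
Is=[];It=[]
for k in range(4):
    c,W=cloud("scene");Is.append(c["image"].astype(float))
    d,T=cloud("top");It.append(d["image"].astype(float))
S=np.mean(Is,0);T_=np.mean(It,0);np.savez("/tmp/m0",S=S,T=T_)
a=cv2.resize(S[252:292,165:215,::-1].astype(np.uint8),None,fx=14,fy=14,interpolation=cv2.INTER_CUBIC)
cv2.imwrite("pics/m0.png",a)
b=cv2.resize(T_[110:145,310:380,::-1].astype(np.uint8),None,fx=10,fy=10,interpolation=cv2.INTER_CUBIC)
cv2.imwrite("pics/m0t.png",b)
E
```

```text
t 21.97 fix [ 72.4   0.9 107.2] F(fx,fy,z) [-0.5  0.8 -0.2] gap 0.0 yawerr 0.005
```

View pics/m0.png

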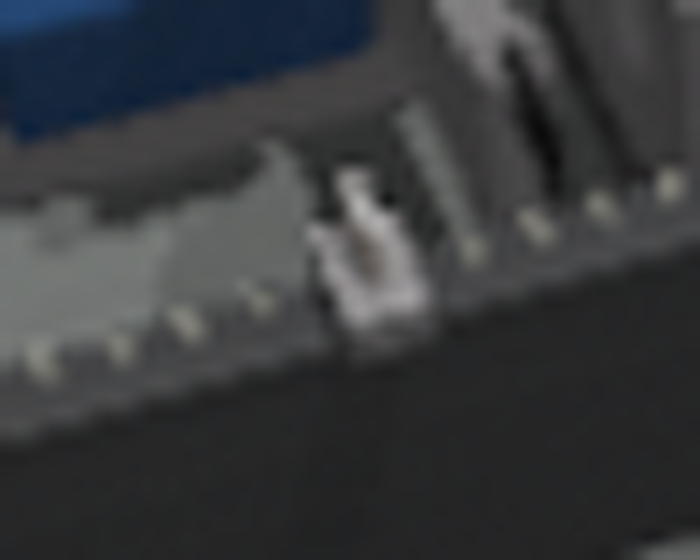

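View pics/m0t.png

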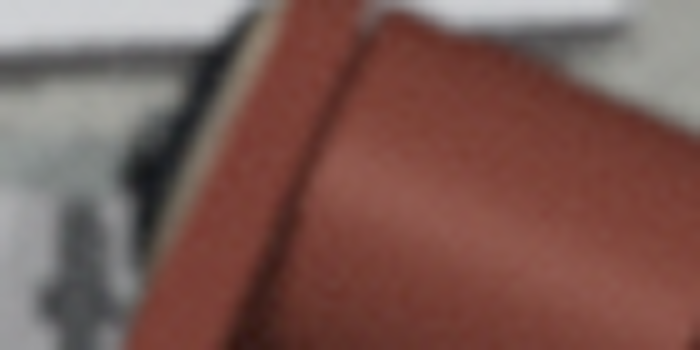

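```bash
python3 - <<'E'
from h import *
s=np.load("/tmp/scene1.npz");F=fix(s["W"].reshape(-1,3)).reshape(384,512,3);I=s["img"].astype(int)
for n,(a,b) in dict(bladetip=(352,180),blademid=(360,215),clip=(380,300),ptr1=(525,90),ptr2=(540,140),ptr3=(553,185),tickR=(670,185),tickR2=(605,205),tickR3=(541,228),tickL=(260,300),tickL3=(115,345)).items():
    u=165+a/14-.5;v=252+b/14-.5;iu,iv=round(u),round(v)
    print(n,(round(u,1),round(v,1)),F[iv,iu].round(1),I[iv,iu])
c=read_camera("scene");R=np.array(c["rotation"]);p=np.array(c["position"])
def ray(a,b,z):
    u=165+a/14-.5;v=252+b/14-.5
    d=R@np.array([(u-c["cx"])/c["fx"],-(v-c["cy"])/c["fy"],-1]);k=(z-p[2])/d[2];return fix(p+k*d).round(1)
for z in(70,78,86):
    print(z,"tip",ray(352,180,z),"mid",ray(362,220,z),"p1",ray(522,90,z),"p2",ray(540,140,z),"p3",ray(553,185,z),"ticks",ray(670,185,z),ray(541,228,z),ray(260,300,z),ray(115,345,z))
t=np.load("/tmp/top1.npz")
cv2.imwrite("pics/t1r.png",cv2.resize(t["img"][112:140,312:378,::-1],None,fx=11,fy=11,interpolation=cv2.INTER_CUBIC))
G=fix(t["W"].reshape(-1,3)).reshape(384,512,3);print(G[112,312],G[112,377],G[139,312])
E
```

```text
bladetip (189.6, 264.4) [97.1 50.9 11.8] [127 127 125]
blademid (190.2, 266.9) [115.4 141.5  90.5] [150 148 146]
clip (191.6, 272.9) [114.3 149.2  81.2] [150 148 149]
ptr1 (202.0, 257.9) [ 85.8 122.   86.6] [27 26 26]
ptr2 (203.1, 261.5) [ 85.6 126.7  79.8] [24 24 23]
ptr3 (204.0, 264.7) [ 85.2 131.3  75.6] [26 25 27]
tickR (212.4, 264.7) [ 69.8 135.   73.2] [126 125 117]
tickR2 (207.7, 266.1) [ 78.  134.3  72.9] [ 99 101  96]
tickR3 (203.1, 267.8) [ 88.9 136.1  73.1] [122 122 114]
tickL (183.1, 272.9) [128.8 133.9  72.6] [117 119 111]
tickL3 (172.7, 276.1) [148.6 134.5  72.8] [124 124 117]
70 tip [110.  112.7  70. ] mid [110.8 121.2  70. ] p1 [ 81.9 103.9  70. ] p2 [ 82.6 115.1  70. ] p3 [ 83.6 124.8  70. ] ticks [ 68.  131.3  70. ] [ 87.7 132.5  70. ] [128.2 131.1  70. ] [148.9 131.9  70. ]
78 tip [111.6 121.1  78. ] mid [112.4 129.5  78. ] p1 [ 84.  112.5  78. ] p2 [ 84.6 123.5  78. ] p3 [ 85.6 133.   78. ] ticks [ 70.3 139.4  78. ] [ 89.6 140.6  78. ] [129.5 139.2  78. ] [149.9 140.   78. ]
86 tip [113.2 129.5  86. ] mid [114.  137.7  86. ] p1 [ 86. 121.  86.] p2 [ 86.6 131.8  86. ] p3 [ 87.6 141.2  86. ] ticks [ 72.5 147.5  86. ] [ 91.6 148.7  86. ] [130.9 147.4  86. ] [151.  148.1  86. ]
[ 23.11155517 193.06533323   2.45684722] [221.30939664 203.43743722  -1.01098807] [-15.71423697 -12.26853059 399.59671112]
```

View pics/t1r.png

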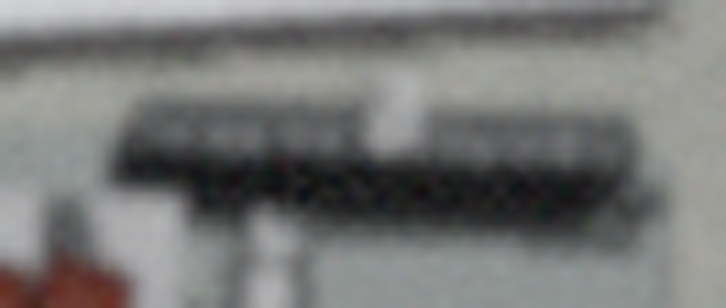

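```bash
python3 - <<'E'
from h import *
for n in("top","top1","scene","scene1"):
    t=np.load(f"/tmp/{n}.npz");G=fix(t["W"].reshape(-1,3));I=t["img"].reshape(-1,3).astype(int).sum(1)
    m=(G[:,0]>95)&(G[:,0]<135)&(G[:,1]>125)&(G[:,1]<165)&(G[:,2]>76)&(G[:,2]<100)
    m2=m&(I>330)
    for k in(m,m2): print(n,k.sum(),np.percentile(G[k],[3,50,97],axis=0).round(1).tolist() if k.sum() else "")
    m=(G[:,0]>75)&(G[:,0]<100)&(G[:,1]>116)&(G[:,1]<129)&(G[:,2]>66)&(G[:,2]<100)
    print("  ptr",m.sum(),np.percentile(G[m],[3,50,97],axis=0).round(1).tolist() if m.sum() else "")
E
```

```text
top 35 [[109.1, 131.8, 76.8], [114.0, 140.3, 79.9], [120.4, 150.9, 90.2]]
top 35 [[109.1, 131.8, 76.8], [114.0, 140.3, 79.9], [120.4, 150.9, 90.2]]
  ptr 8 [[84.0, 117.4, 78.2], [84.4, 123.9, 79.8], [86.3, 127.9, 86.7]]
top1 33 [[109.1, 132.4, 76.9], [114.4, 140.2, 79.2], [120.5, 151.1, 89.3]]
top1 33 [[109.1, 132.4, 76.9], [114.4, 140.2, 79.2], [120.5, 151.1, 89.3]]
  ptr 8 [[83.7, 117.2, 79.4], [84.2, 122.2, 80.6], [86.1, 127.6, 88.7]]
scene 65 [[109.2, 132.3, 77.4], [115.3, 143.7, 80.9], [120.8, 151.6, 90.9]]
scene 37 [[109.3, 133.5, 79.9], [114.4, 142.8, 81.1], [119.9, 150.6, 91.7]]
  ptr 15 [[83.7, 117.6, 74.0], [85.6, 122.9, 83.2], [86.3, 128.2, 87.1]]
scene1 63 [[109.3, 132.6, 77.4], [115.4, 143.9, 80.9], [120.6, 151.9, 90.5]]
scene1 40 [[109.2, 132.3, 79.6], [114.8, 141.9, 80.9], [119.9, 151.4, 90.5]]
  ptr 16 [[83.7, 118.4, 72.9], [85.5, 125.2, 82.7], [86.0, 128.4, 87.1]]
```

Request:
{"fn": "drive_tool", "kwargs": {"steps": [[[0,-0.1,0.6,0,0.005],[0,0,0.6,0,0],[0,0,0.6,0,0],[0,0,0.6,0,0],[0,0,0.3,0,0],[0,0,0.2,0,0],[0,0,0.2,0,0],[0,0,0.2,0,0],[0,0,0,0,0],[0,0,0,0,0]]]}}

```text
clock: 23.25
position: [581.8, -233.9, 108.3]
eef_rot: [[0.998, -0.06, -0.0], [-0.06, -0.998, 0.0], [-0.0, -0.0, -1.0]]
contact_force: [-0.1, -0.3, 0.4]
finger_gap: -0.0
```

```bash
python3 - <<'E'
from h import *
st()
E
```

```text
t 23.25 fix [106.    0.7 108.3] F(fx,fy,z) [ 0.3 -0.1  0.4] gap -0.0 yawerr -0.0
```

Request:
{"fn": "drive_tool", "kwargs": {"steps": [[[0,0,0.1,0,0],[0,0,0.1,0,0],[0,0,0.1,0,0],[0,0,0.1,0,0],[0,0,0.1,0,0],[0,0,0.1,0,0],[0,0,0.1,0,0],[0,0,0,0,0],[0,0,0,0,0],[0,0,0,0,0]]]}}

```text
clock: 24.08
position: [581.6, -237.9, 108.4]
eef_rot: [[0.998, -0.059, -0.0], [-0.059, -0.998, 0.006], [-0.001, -0.006, -1.0]]
contact_force: [-0.5, 9.2, 3.2]
finger_gap: -0.2
```

```bash
python3 - <<'E'
from h import *
st()
E
```

```text
t 24.08 fix [110.    0.7 108.4] F(fx,fy,z) [-9.2 -1.1  3.2] gap -0.2 yawerr 0.001
```

Request:
{"fn": "drive_tool", "kwargs": {"steps": [[[0,0,0.3,0,0],[0,0,0.3,0,0],[0,0,0.3,0,0],[0,0,0.3,0,0],[0,0,0.3,0,0],[0,0,0.3,0,0],[0,0,0.3,0,0],[0,0,0.1,0,0],[0,0,0,0,0],[0,0,0,0,0]]]}}

```text
clock: 24.92
position: [580.4, -258.0, 108.4]
eef_rot: [[0.998, -0.059, -0.001], [-0.059, -0.998, 0.01], [-0.002, -0.01, -1.0]]
contact_force: [-0.7, 14.9, 6.5]
finger_gap: 0.1
```

```bash
cat >> h.py <<'E'
def ptr(n=3):
    for nm in("scene","top"):
        L=[];M=[]
        for _ in range(n):
            c,W=cloud(nm);G=fix(W.reshape(-1,3));I=c["image"].reshape(-1,3).astype(int).sum(1)
            L.append(G[(I<160)&(G[:,0]>75)&(G[:,0]<130)&(G[:,1]>116)&(G[:,1]<128.5)&(G[:,2]>72)&(G[:,2]<92)])
            M.append(G[(G[:,0]>105)&(G[:,0]<125)&(G[:,1]>129)&(G[:,1]<165)&(G[:,2]>77)&(G[:,2]<100)])
        for q,t in((L,"ptr"),(M,"clip")):
            q=np.concatenate(q);print(nm,t,len(q),np.percentile(q[:,0],[3,50,97]).round(1) if len(q) else "")
        s=np.concatenate([G[(G[:,0]>75)&(G[:,0]<135)&(abs(G[:,1])>32)&(abs(G[:,1])<105)&(G[:,2]>64)&(G[:,2]<77)]])
        print("  stop plate",len(s),np.percentile(s[:,0],[3,50,97]).round(1) if len(s) else "")
E
python3 - <<'E'
from h import *
st();ptr()
E
```

```text
t 24.92 fix [130.1   0.6 108.4] F(fx,fy,z) [-14.9  -1.6   6.5] gap 0.1 yawerr 0.001
scene ptr 35 [104.4 105.7 106. ]
scene clip 181 [108.9 115.4 120.5]
  stop plate 151 [100.3 105.4 109.9]
top ptr 22 [103.6 104.6 106.1]
top clip 94 [109.  114.6 120.5]
  stop plate 90 [100.1 103.9 109.6]
```

Request:
{"fn": "drive_tool", "kwargs": {"steps": [[[0,0,0.2,0,0],[0,0,0.2,0,0],[0,0,0.1,0,0],[0,0,0.1,0,0],[0,0,0.1,0,0],[0,0,0.1,0,0],[0,0,0,0,0],[0,0,0,0,0],[0,0,0,0,0],[0,0,0,0,0]]]}}

```text
clock: 26.05
position: [579.9, -265.9, 108.4]
eef_rot: [[0.998, -0.059, -0.001], [-0.059, -0.998, 0.01], [-0.002, -0.01, -1.0]]
contact_force: [-0.8, 15.4, 5.8]
finger_gap: -0.1
```

```bash
python3 - <<'E'
from h import *
st();ptr()
c=read_camera("scene");cv2.imwrite("pics/m1.png",cv2.resize(c["image"][245:295,160:225,::-1],None,fx=11,fy=11,interpolation=cv2.INTER_CUBIC))
E
```

```text
t 26.05 fix [138.    0.6 108.4] F(fx,fy,z) [-15.3  -1.7   5.8] gap -0.1 yawerr 0.001
scene ptr 18 [111.8 113.4 114. ]
scene clip 184 [109.3 115.4 120.4]
  stop plate 160 [108.2 113.3 117.7]
top ptr 18 [112.1 113.3 114.3]
top clip 94 [108.8 114.3 120.2]
  stop plate 97 [107.6 112.1 118. ]
```

View pics/m1.png

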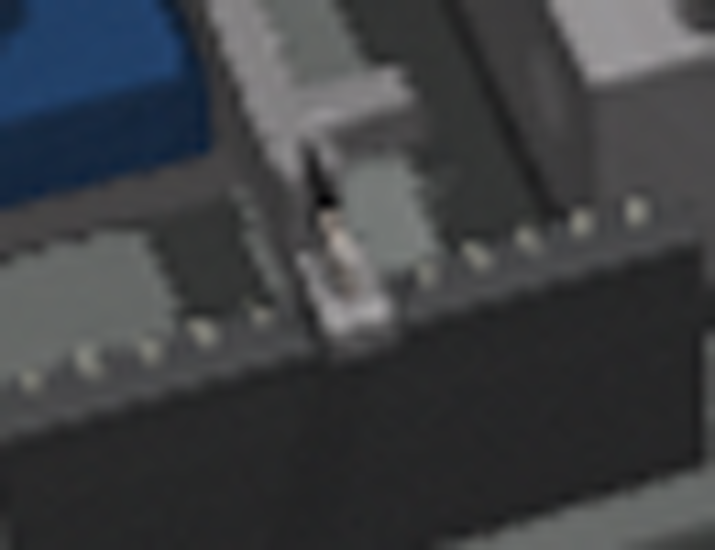

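The crop shows the black pointer (310,155)-(330,215) running straight into the light blade (335,225)-(345,260), so they are aligned. I back off and go for the bars.

Request:
{"fn": "drive_tool", "kwargs": {"steps": [[[0,0,-1,0,0],[0,0,-1,0,0],[0,0,-1,-2,0],[0,0,-1,-3,0],[0.5,0.5,-4,0,0],[0.5,0.5,-4,0,0],[0.5,0.5,-4,0,0],[0.5,0.5,-4,0,0],[0.5,0.5,-4,0,0],[0.5,0.5,-4,0,0]]], "grip_force": 50}}

```text
clock: 27.23
position: [626.4, 8.6, 158.5]
eef_rot: [[0.998, -0.06, 0.001], [-0.06, -0.998, -0.001], [0.001, 0.001, -1.0]]
contact_force: [0.4, 0.4, -0.0]
finger_gap: 42.6
```

Request:
{"fn": "drive_tool", "kwargs": {"steps": [[[0.5,0.5,-4,0,0],[0.5,0.5,-4,0,0],[0.5,0.5,-4,0,0],[0.5,0,0,0,0],[0.5,0,0,0,0],[0.5,0,0,0,0],[0.5,0,0,0,0],[0.5,0,0,0,0],[0.5,0,0,0,0],[0.5,0,0,0,0]]]}}

```text
clock: 28.07
position: [648.5, 124.6, 158.4]
eef_rot: [[0.998, -0.062, 0.0], [-0.062, -0.998, -0.0], [0.0, 0.0, -1.0]]
contact_force: [0.5, -0.5, -0.4]
finger_gap: 42.6
```

```bash
cat >> h.py <<'E'
def bars():
    c,W=cloud("top");I=c["image"].astype(int).sum(-1);G=fix(W.reshape(-1,3)).reshape(W.shape)
    with np.errstate(invalid="ignore"):
        b=(G[...,2]>10)&(G[...,2]<32)&(G[...,0]>-410)&(G[...,0]<-150)&(abs(G[...,1]+15)<175)&(I>150)
    n,l,s,_=cv2.connectedComponentsWithStats(b.astype(np.uint8))
    for k in range(1,n):
        if s[k,4]<60: continue
        p=G[l==k][:,:2]; m=p.mean(0); d=cv2.fitLine(p.astype(np.float32),cv2.DIST_HUBER,0,.01,.01)[:2,0]; d=d*np.sign(d[0])
        t=(p-m)@d; a=np.percentile(t,[1,99]); mid=m+d*a.mean(); h=mid-d*57.5
        print("bar n",s[k,4],"len",round(np.ptp(a),1),"head centre",h.round(1),"turn",round(float(np.arctan2(d[1],d[0])),3),"tip",(mid+d*77.5).round(1))
    return c,W
E
python3 - <<'E'
from h import *
st();ptr(2);c,W=bars();save(c["image"][90:330,60:400],"t4.png",2.2)
E
```

```text
t 28.07 fix [-255.9   45.8  158.4] F(fx,fy,z) [ 0.5  0.6 -0.4] gap 42.6 yawerr -0.002
scene ptr 11 [112.3 113.5 113.7]
scene clip 122 [109.1 115.4 120.4]
  stop plate 197 [108.2 113.9 117.8]
top ptr 12 [112.2 113.2 114.3]
top clip 62 [108.7 114.2 120.6]
  stop plate 211 [107.7 112.1 117.7]
bar n 135 len 76.6 head centre [-274.8  157.1] turn -0.074 tip [-140.2  147.1]
bar n 64 len 30.4 head centre [-291.3   58.3] turn 0.147 tip [-157.7   78.1]
bar n 74 len 49.0 head centre [-294.9  -18.2] turn 0.176 tip [-162.     5.5]
bar n 130 len 55.2 head centre [-286.4  -74.9] turn 0.065 tip [-151.7  -66.2]
bar n 89 len 38.9 head centre [-288.1 -154.3] turn -0.141 tip [-154.4 -173.3]
```

View pics/t4.png

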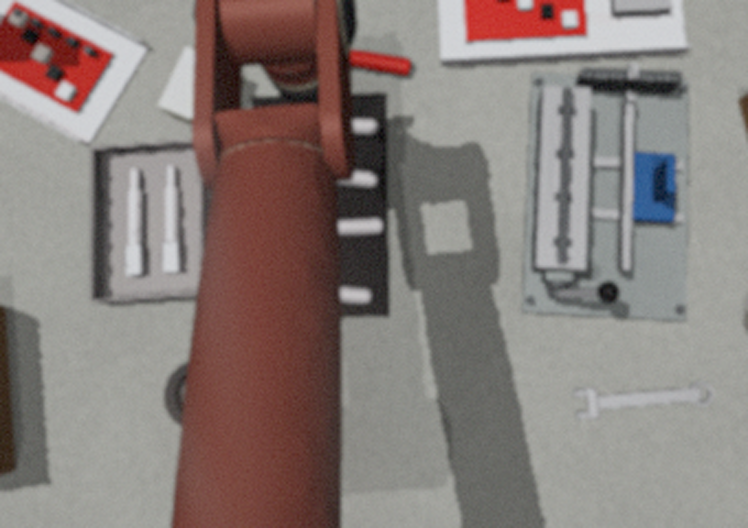

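Both done bars lie flat in the tray at (135,220) and (170,220). The arm hides the mat, so I measure the bars from the scene camera plus the earlier top picture.

```bash
python3 - <<'E'
s=open("h.py").read()
s=s.replace('def bars():\n    c,W=cloud("top")','def bars(cam="scene"):\n    c,W=cam if isinstance(cam,tuple) else cloud(cam)')
s=s.replace("(abs(G[...,1]+15)<175)","(abs(G[...,1])<155)")
open("h.py","w").write(s)
E
python3 - <<'E'
from h import *
t=np.load("/tmp/top1.npz");print("top old");bars(({"image":t["img"]},t["W"]))
t=np.load("/tmp/scene1.npz");print("scene old");bars(({"image":t["img"]},t["W"]))
print("scene now");bars()
E
```

```text
top old
bar n 91 len 68.3 head centre [-270.6  154.6] turn -0.073 tip [-136.   144.7]
bar n 345 len 151.9 head centre [-354.3   66.6] turn -0.003 tip [-219.3   66.1]
bar n 346 len 151.4 head centre [-348.6   -1.4] turn -0.041 tip [-213.7   -6.9]
bar n 355 len 149.8 head centre [-335.6  -80.1] turn 0.08 tip [-201.1  -69.3]
bar n 67 len 131.8 head centre [-356.  -152.2] turn -0.014 tip [-221.  -154.1]
scene old
bar n 138 len 141.8 head centre [-348.6 -151.1] turn -0.024 tip [-213.7 -154.4]
bar n 344 len 153.5 head centre [-335.7  -75.2] turn 0.077 tip [-201.1  -64.8]
bar n 396 len 153.4 head centre [-348.2    4.4] turn -0.051 tip [-213.4   -2.5]
bar n 431 len 152.2 head centre [-352.9   72.4] turn -0.012 tip [-217.9   70.7]
scene now
bar n 106 len 87.2 head centre [-377.2 -150.8] turn -0.028 tip [-242.2 -154.5]
bar n 346 len 152.3 head centre [-334.9  -75.1] turn 0.077 tip [-200.3  -64.7]
bar n 400 len 153.1 head centre [-348.1    4.1] turn -0.048 tip [-213.2   -2.4]
bar n 437 len 153.0 head centre [-353.1   72.4] turn -0.009 tip [-218.1   71.1]
```

Request:
{"fn": "drive_tool", "kwargs": {"steps": [[[0.5,0.8,-3.2,0,0],[0.5,0.8,-3.2,0,0],[0.5,0.8,-3.2,0,0],[0.5,0,0,3.5,0],[0.5,0,0,3.5,0],[0.5,0,0,3.5,0],[0.5,0,0,2.5,0],[0.5,0,0,0,0],[0.5,0,0,0,0],[0.5,0,0,0,0]]]}}

```text
clock: 29.2
position: [679.6, 220.3, 30.5]
eef_rot: [[0.998, -0.06, 0.003], [-0.06, -0.998, 0.001], [0.003, -0.001, -1.0]]
contact_force: [0.3, -0.6, 0.7]
finger_gap: 42.8
```

```bash
python3 - <<'E'
from h import *
st();bars()
E
```

```text
t 29.2 fix [-353.3   71.1   30.5] F(fx,fy,z) [0.6 0.3 0.7] gap 42.8 yawerr -0.0
bar n 142 len 142.1 head centre [-347.5 -151.3] turn -0.024 tip [-212.5 -154.6]
bar n 331 len 153.1 head centre [-335.8  -75.1] turn 0.08 tip [-201.2  -64.3]
bar n 393 len 153.0 head centre [-347.8    4.9] turn -0.059 tip [-213.1   -3.1]
bar n 393 len 148.2 head centre [-350.7   72.1] turn -0.006 tip [-215.7   71.3]
```

Down 23 mm and grip.

Request:
{"fn": "drive_tool", "kwargs": {"steps": [[[0.5,-0.1,0,1.2,0],[0.5,0,0,1.2,0],[0.5,0,0,0,0],[0,0,0,0,0],[0,0,0,0,0],[0,0,0,0,0],[0,0,0,0,0],[0,0,0,0,0],[0,0,0,0,0],[0,0,0,0,0]]]}}

```text
clock: 30.08
position: [677.2, 220.1, 4.3]
eef_rot: [[0.998, -0.06, 0.0], [-0.06, -0.998, 0.0], [0.0, -0.0, -1.0]]
contact_force: [0.1, 0.2, -1.6]
finger_gap: 18.9
```

Request:
{"fn": "drive_tool", "kwargs": {"steps": [[[0,0,0,-2,0],[0,0,0,-3,0],[0,0.5,2,-1,0],[0,0.4,3,0,0],[0,0.3,3,0,0],[0,0,3,0,0],[0,0,3,0,0],[0,0,0,0,0],[0,0,0,0,0],[0,0,0,0,0]]]}}

```text
clock: 30.92
position: [680.8, 79.8, 64.3]
eef_rot: [[0.998, -0.06, 0.0], [-0.06, -0.998, 0.0], [-0.0, -0.0, -1.0]]
contact_force: [0.2, 0.1, -1.1]
finger_gap: 19.2
```

```bash
cat >> h.py <<'E'
def held(zmin,cam="scene",f0=-400,f1=0,y0=-110,y1=110):
    "fit bright bar pixels above zmin, fixture frame: fy at head, slopes"
    c,W=cloud(cam);I=c["image"].astype(int).sum(-1);G=fix(W.reshape(-1,3));
    m=(I.ravel()>270)&(G[:,2]>zmin)&(G[:,2]<zmin+70)&(G[:,0]>f0)&(G[:,0]<f1)&(G[:,1]>y0)&(G[:,1]<y1)
    p=G[m];print("held",len(p),np.percentile(p,[1,50,99],axis=0).round(1).tolist())
E
python3 - <<'E'
from h import *
st()
held(50)
E
```

```text
t 30.92 fix [-213.1   80.7   64.3] F(fx,fy,z) [-0.1  0.2 -1.1] gap 19.2 yawerr -0.0
held 397 [[-201.8, 13.2, 69.2], [-135.9, 87.1, 80.7], [-0.1, 92.6, 86.5]]
```

Request:
{"fn": "drive_tool", "kwargs": {"steps": [[[0,0.26,1,0.6,0],[0,0,1.5,0.6,0],[0,0,1.5,0.55,0],[0,0,1.5,0,0],[0,0,0,0,0],[0,0,0,0,0],[0,0,0,0,0],[0,0,0,0,0],[0,0,0,0,0],[0,0,0,0,0]]]}}

```text
clock: 31.8
position: [680.3, 25.0, 47.1]
eef_rot: [[0.998, -0.059, 0.0], [-0.059, -0.998, 0.0], [0.0, -0.0, -1.0]]
contact_force: [0.2, 0.3, -1.1]
finger_gap: 19.0
```

```bash
cat >> h.py <<'E'
def tilt(fy,x0=-150,x1=-5):
    for cam in("scene","top"):
        c,W=cloud(cam);I=c["image"].astype(int).sum(-1);G=fix(W.reshape(-1,3))
        m=(I.ravel()>270)&(G[:,2]>45)&(G[:,2]<80)&(G[:,0]>x0)&(G[:,0]<x1)&(abs(G[:,1]-fy)<18)
        p=G[m]
        if len(p)<20: print(cam,"few",len(p));continue
        out=[]
        for a in np.linspace(x0,x1,7)[:-1]:
            q=p[(p[:,0]>=a)&(p[:,0]<a+(x1-x0)/6)]
            if len(q)>5: out.append((round(float(q[:,0].mean())),round(float(np.percentile(q[:,2],92)-10),1),round(float(np.percentile(q[:,1],[8,92]).mean()),1)))
        print(cam,"tip",p[:,0].max().round(1),"(fx,axis z,fy):",out)
E
python3 - <<'E'
from h import *
st();tilt(83)
E
```

```text
t 31.8 fix [-158.4   83.4   47.1] F(fx,fy,z) [-0.3  0.1 -1.1] gap 19.0 yawerr 0.001
scene tip -24.1 (fx,axis z,fy): [(-136, 57.2, 88.1), (-114, 57.1, 87.3), (-90, 57.6, 88.0), (-65, 57.3, 87.7), (-41, 56.8, 86.8), (-27, 56.4, 85.3)]
top tip -24.9 (fx,axis z,fy): [(-104, 56.5, 83.4), (-90, 56.3, 82.4), (-66, 55.6, 83.0), (-41, 55.8, 81.6), (-27, 53.5, 83.0)]
```

Request:
{"fn": "drive_tool", "kwargs": {"steps": [[[0,0,0.8,0.05,0],[0,0,0.8,0,0],[0,0,0.5,0,0],[0,0,0.4,0,0],[0,0,0.4,0,0],[0,0,0.4,0,0],[0,0,0.4,0,0],[0,0,0.4,0,0],[0,0,0.4,0,0],[0,0,0,0,0]]]}}

```text
clock: 32.73
position: [677.2, -21.1, 46.2]
eef_rot: [[0.998, -0.061, -0.0], [-0.061, -0.998, -0.0], [-0.0, 0.0, -1.0]]
contact_force: [0.7, -0.8, -2.1]
finger_gap: 18.8
```

```bash
python3 - <<'E'
from h import *
st()
E
```

```text
t 32.73 fix [-112.2   83.1   46.2] F(fx,fy,z) [ 0.8  0.8 -2.1] gap 18.8 yawerr -0.001
```

Request:
{"fn": "drive_tool", "kwargs": {"steps": [[[0,0,0.8,0,0],[0,0,0.9,0,0],[0,0,0.9,0,0],[0,0,0.9,0,0],[0,0,0.9,0,0],[0,0,0.9,0,0],[0,0,0.9,0,0],[0,0,0.9,0,0],[0,0,0,0,0],[0,0,0,0,0]]]}}

```text
clock: 33.57
position: [672.4, -92.9, 45.9]
eef_rot: [[0.998, -0.061, -0.002], [-0.061, -0.998, -0.002], [-0.002, 0.002, -1.0]]
contact_force: [-5.0, -2.3, -2.1]
finger_gap: 19.0
```

```bash
python3 - <<'E'
from h import *
st()
E
```

```text
t 33.57 fix [-40.2  82.6  45.9] F(fx,fy,z) [ 2.6 -4.9 -2.1] gap 19.0 yawerr -0.001
```

Request:
{"fn": "drive_tool", "kwargs": {"steps": [[[0,-0.1,0.2,0,0],[0,0,0.2,0,0],[0,0,0.2,0,0],[0,0,0.2,0,0],[0,0,0.1,0,0],[0,0,0.1,0,0],[0,0,0.1,0,0],[0,0,0,0,0],[0,0,0,0,0],[0,0,0,0,0]]]}}

```text
clock: 34.4
position: [671.5, -102.2, 46.3]
eef_rot: [[0.998, -0.06, 0.0], [-0.06, -0.998, -0.0], [0.0, 0.0, -1.0]]
contact_force: [-2.5, 1.2, -2.2]
finger_gap: 18.8
```

```bash
python3 - <<'E'
from h import *
st()
E
```

```text
t 34.4 fix [-30.9  82.3  46.3] F(fx,fy,z) [-1.  -2.6 -2.2] gap 18.8 yawerr 0.0
```

Request:
{"fn": "drive_tool", "kwargs": {"steps": [[[0,0,0.1,0,0],[0,0,0,0,0],[0,0,0.1,0,0],[0,0,0,0,0],[0,0,0.1,0,0],[0,0,0,0,0],[0,0,0.1,0,0],[0,0,0,0,0],[0,0,0,0,0],[0,0,0,0,0]]]}}

```text
clock: 35.23
position: [671.2, -106.3, 46.3]
eef_rot: [[0.998, -0.06, -0.0], [-0.06, -0.998, -0.0], [-0.0, 0.0, -1.0]]
contact_force: [-2.9, 1.4, -2.4]
finger_gap: 19.1
```

```bash
python3 - <<'E'
from h import *
st();ptr(1)
E
```

```text
t 35.23 fix [-26.8  82.3  46.3] F(fx,fy,z) [-1.3 -3.  -2.4] gap 19.1 yawerr 0.0
scene ptr 6 [112.  113.5 113.9]
scene clip 61 [109.7 115.5 120.4]
  stop plate 247 [ 79.1 112.3 117.7]
top ptr 6 [112.5 113.1 114.3]
top clip 30 [108.8 114.8 120.2]
  stop plate 220 [ 94.6 112.3 117.6]
```

Request:
{"fn": "drive_tool", "kwargs": {"steps": [[[0,0,0.1,0,0],[0,0,0,0,0],[0,0,0.1,0,0],[0,0,0,0,0],[0,0,0.1,0,0],[0,0,0,0,0],[0,0,0,0,0],[0,0,0,0,0],[0,0,0,0,0],[0,0,0,0,0]]]}}

```text
clock: 36.17
position: [671.2, -107.1, 46.3]
eef_rot: [[0.998, -0.06, 0.0], [-0.06, -0.998, 0.003], [-0.0, -0.003, -1.0]]
contact_force: [-2.8, 8.6, -0.7]
finger_gap: 18.8
```

```bash
python3 - <<'E'
from h import *
st()
E
```

```text
t 36.17 fix [-26.   82.3  46.3] F(fx,fy,z) [-8.4 -3.3 -0.7] gap 18.8 yawerr 0.0
```

Request:
{"fn": "drive_tool", "kwargs": {"steps": [[[0.2,0,0,0,0],[0.4,0,0,0,0],[0.4,0,0,0,0],[0.4,0,0,0,0],[0.5,0,0,-2.5,0],[0.5,0,0,-3.5,0],[0.5,-0.9,-3.58,-2,0],[0.5,-0.9,-3.58,0,0],[0.5,-0.9,-3.58,0,0],[0.5,-0.9,-3.58,0,0]]]}}

```text
clock: 37.0
position: [644.8, 36.2, 128.3]
eef_rot: [[0.998, -0.061, 0.005], [-0.061, -0.998, -0.001], [0.005, 0.001, -1.0]]
contact_force: [0.3, 0.3, -0.9]
finger_gap: 42.6
```

Request:
{"fn": "drive_tool", "kwargs": {"steps": [[[0.5,-0.9,-3.58,0,0],[0.5,-0.9,-3.58,0,0],[0.5,-0.9,-3.58,0,0],[0.5,-0.9,-3.58,0,0],[0.5,-0.88,-3.58,0,0.045],[0.5,0,0,3.5,0],[0.5,0,0,3.5,0],[0.5,0,0,1.5,0],[0.5,0,0,0,0],[0.5,0,0,0,0]]]}}

```text
clock: 37.83
position: [609.8, 216.5, 40.9]
eef_rot: [[0.994, -0.106, -0.001], [-0.106, -0.994, -0.0], [-0.001, 0.001, -1.0]]
contact_force: [1.1, -0.2, -0.1]
finger_gap: 42.4
```

```bash
python3 - <<'E'
from h import *
st();tilt(83,-60,-2);ptr(1);bars()
E
```

```text
t 37.83 fix [-345.3    1.6   40.9] F(fx,fy,z) [ 0.2  1.1 -0.1] gap 42.4 yawerr -0.046
scene tip -9.2 (fx,axis z,fy): [(-44, 55.1, 83.8), (-36, 56.1, 83.2), (-26, 55.6, 83.5), (-16, 55.5, 84.0), (-10, 55.2, 84.7)]
top tip -2.2 (fx,axis z,fy): [(-44, 55.3, 80.3), (-36, 55.7, 80.8), (-26, 53.5, 80.6), (-17, 53.2, 80.7), (-6, 57.3, 80.8)]
scene ptr 6 [111.8 113.4 113.8]
scene clip 59 [109.2 115.4 120.4]
  stop plate 214 [ 87.  113.1 117.8]
top ptr 6 [112.1 113.3 114.3]
top clip 30 [109.  114.6 120.6]
  stop plate 208 [107.6 112.1 117.7]
bar n 143 len 136.5 head centre [-352.5 -151.6] turn -0.018 tip [-217.5 -154. ]
bar n 340 len 153.0 head centre [-335.7  -75. ] turn 0.076 tip [-201.1  -64.8]
bar n 376 len 151.7 head centre [-347.2    5. ] turn -0.055 tip [-212.5   -2.4]
```

Request:
{"fn": "drive_tool", "kwargs": {"steps": [[[0.5,0,0,1.8,0],[0.5,0,0,1.8,0],[0.5,0,0,0,0],[0,0,0,0,0],[0,0,0,0,0],[0,0,0,0,0],[0,0,0,0,0],[0,0,0,0,0],[0,0,0,0,0],[0,0,0,0,0]]]}}

```text
clock: 38.92
position: [610.9, 217.3, 6.6]
eef_rot: [[0.994, -0.105, 0.002], [-0.105, -0.994, 0.0], [0.002, -0.001, -1.0]]
contact_force: [-0.6, -0.9, 5.7]
finger_gap: 18.6
```

Request:
{"fn": "drive_tool", "kwargs": {"steps": [[[0,0,0,-2,0],[0,0,0,-2.2,-0.045],[0,0.5,3,0,0],[0,0.5,3.5,0,0],[0,0.5,3.5,0,0],[0,0.5,3.5,0,0],[0,0.5,3.5,0,0],[0,0,0,0,0],[0,0,0,0,0],[0,0,0,0,0]]]}}

```text
clock: 39.75
position: [624.0, 46.1, 46.6]
eef_rot: [[0.998, -0.061, -0.001], [-0.061, -0.998, 0.001], [-0.001, -0.001, -1.0]]
contact_force: [0.4, 0.9, -0.8]
finger_gap: 18.5
```

```bash
python3 - <<'E'
from h import *
st();tilt(27,-165)
E
```

```text
t 39.75 fix [-176.1   26.    46.6] F(fx,fy,z) [-1.   0.3 -0.8] gap 18.5 yawerr -0.001
scene tip -43.6 (fx,axis z,fy): [(-150, 52.5, 32.7), (-124, 54.0, 29.3), (-98, 54.4, 30.1), (-71, 54.2, 28.7), (-51, 53.4, 27.7)]
top tip -45.5 (fx,axis z,fy): [(-119, 53.8, 25.8), (-98, 53.3, 24.2), (-71, 52.9, 24.5), (-52, 52.0, 23.7)]
```

Request:
{"fn": "drive_tool", "kwargs": {"steps": [[[0,0.08,1,-0.2,0],[0,0,1.2,0,0],[0,0,1,0,0],[0,0,0.8,0,0],[0,0,0.4,0,0],[0,0,0.4,0,0],[0,0,0.5,0,0],[0,0,0.6,0,0],[0,0,0.6,0,0],[0,0,0,0,0]]]}}

```text
clock: 40.68
position: [621.4, -20.1, 49.2]
eef_rot: [[0.998, -0.061, -0.0], [-0.061, -0.998, -0.0], [0.0, 0.0, -1.0]]
contact_force: [-0.2, -0.2, -0.5]
finger_gap: 18.9
```

```bash
python3 - <<'E'
from h import *
st()
E
```

```text
t 40.68 fix [-109.8   27.4   49.2] F(fx,fy,z) [ 0.2 -0.2 -0.5] gap 18.9 yawerr -0.001
```

Request:
{"fn": "drive_tool", "kwargs": {"steps": [[[0,-0.05,0.7,0.05,0],[0,0,0.8,0,0],[0,0,0.8,0,0],[0,0,0.8,0,0],[0,0,0.8,0,0],[0,0,0.8,0,0],[0,0,0.8,0,0],[0,0,0.8,0,0],[0,0,0.6,0,0],[0,0,0,0,0]]]}}

```text
clock: 41.52
position: [616.6, -89.2, 48.6]
eef_rot: [[0.998, -0.061, -0.0], [-0.061, -0.998, -0.0], [-0.0, 0.0, -1.0]]
contact_force: [0.0, -0.5, -1.4]
finger_gap: 18.5
```

```bash
python3 - <<'E'
from h import *
st()
E
```

```text
t 41.52 fix [-40.5  26.7  48.6] F(fx,fy,z) [ 0.5  0.1 -1.4] gap 18.5 yawerr -0.001
```

Request:
{"fn": "drive_tool", "kwargs": {"steps": [[[0,-0.05,0.2,0,0],[0,0,0.2,0,0],[0,0,0.1,0,0],[0,0,0,0,0],[0,0,0.1,0,0],[0,0,0,0,0],[0,0,0.1,0,0],[0,0,0,0,0],[0,0,0,0,0],[0,0,0,0,0]]]}}

```text
clock: 42.35
position: [615.9, -94.8, 48.7]
eef_rot: [[0.998, -0.06, 0.0], [-0.06, -0.998, 0.0], [0.0, -0.0, -1.0]]
contact_force: [-0.7, -0.3, -1.0]
finger_gap: 18.7
```

```bash
python3 - <<'E'
from h import *
st()
E
```

```text
t 42.35 fix [-34.9  26.4  48.7] F(fx,fy,z) [ 0.3 -0.6 -1. ] gap 18.7 yawerr 0.0
```

Request:
{"fn": "drive_tool", "kwargs": {"steps": [[[0,0,0.2,0,0],[0,0,0.2,0,0],[0,0,0.2,0,0],[0,0,0,0,0],[0,0,0.1,0,0],[0,0,0,0,0],[0,0,0.1,0,0],[0,0,0,0,0],[0,0,0,0,0],[0,0,0,0,0]]]}}

```text
clock: 43.18
position: [615.4, -102.8, 48.6]
eef_rot: [[0.998, -0.06, -0.0], [-0.06, -0.998, 0.0], [-0.0, -0.0, -1.0]]
contact_force: [0.1, -0.3, -1.0]
finger_gap: 18.7
```

```bash
python3 - <<'E'
from h import *
st()
E
```

```text
t 43.18 fix [-26.9  26.3  48.6] F(fx,fy,z) [ 0.2  0.1 -1. ] gap 18.7 yawerr 0.0
```

Request:
{"fn": "drive_tool", "kwargs": {"steps": [[[0,0,0.1,0,0],[0,0,0,0,0],[0,0,0.1,0,0],[0,0,0,0,0],[0,0,0.1,0,0],[0,0,0,0,0],[0,0,0,0,0],[0,0,0,0,0],[0,0,0,0,0],[0,0,0,0,0]]]}}

```text
clock: 44.02
position: [615.2, -105.3, 48.6]
eef_rot: [[0.998, -0.06, -0.0], [-0.06, -0.998, 0.001], [-0.0, -0.001, -1.0]]
contact_force: [0.8, 4.2, -0.8]
finger_gap: 18.9
```

```bash
python3 - <<'E'
from h import *
st()
E
```

```text
t 44.02 fix [-24.4  26.3  48.6] F(fx,fy,z) [-4.2  0.6 -0.8] gap 18.9 yawerr 0.0
```

Request:
{"fn": "drive_tool", "kwargs": {"steps": [[[0,0,0.1,0,0],[0,0,0,0,0],[0.2,0,0,0,0],[0.4,0,0,0,0],[0.4,0,0,0,0],[0.4,0,0,0,0],[0.4,0,0,-2.5,0],[0.4,0,0,-3.5,0],[0.5,-1.3,-3.8,-2,0],[0.5,-1.3,-3.8,0,0]]]}}

```text
clock: 44.85
position: [598.8, -34.5, 134.4]
eef_rot: [[0.998, -0.064, 0.012], [-0.064, -0.998, -0.003], [0.012, 0.003, -1.0]]
contact_force: [1.5, -0.2, 0.6]
finger_gap: 42.9
```

Request:
{"fn": "drive_tool", "kwargs": {"steps": [[[0.5,-1.3,-3.9,0,0],[0.5,-1.3,-3.9,0,0],[0.5,-1.3,-3.9,0,0],[0.5,-1.3,-3.9,0,0],[0.5,-1.3,-3.9,0,0],[0.5,-1.3,-4,0,-0.077],[0.5,0,0,3.5,0],[0.5,0,0,3.5,0],[0.5,0,0,1.8,0],[0.5,0,0,0,0]]]}}

```text
clock: 45.68
position: [527.0, 205.6, 34.1]
eef_rot: [[1.0, 0.018, -0.009], [0.018, -1.0, -0.003], [-0.009, 0.003, -1.0]]
contact_force: [-1.1, -0.5, 0.6]
finger_gap: 42.8
```

```bash
python3 - <<'E'
from h import *
st();tilt(27,-60,-2);ptr(1);bars()
E
```

```text
t 45.68 fix [-329.5  -80.4   34.1] F(fx,fy,z) [ 0.6 -1.1  0.6] gap 42.8 yawerr 0.078
scene tip -9.6 (fx,axis z,fy): [(-44, 55.1, 28.2), (-36, 55.7, 27.6), (-26, 55.1, 28.6), (-17, 56.3, 27.5)]
top tip -2.1 (fx,axis z,fy): [(-44, 55.1, 24.8), (-36, 55.1, 24.7), (-26, 53.3, 25.4), (-16, 54.0, 25.6), (-6, 54.9, 24.4)]
scene ptr 5 [111.9 113.7 114. ]
scene clip 59 [109.3 115.4 120.5]
  stop plate 217 [ 85.1 112.7 117.8]
top ptr 6 [112.1 113.3 114.3]
top clip 31 [108.7 114.4 120.7]
  stop plate 214 [ 97.2 112.  117.7]
bar n 137 len 134.6 head centre [-342.5 -152.2] turn -0.012 tip [-207.5 -153.8]
bar n 325 len 152.0 head centre [-335.7  -74.6] turn 0.078 tip [-201.1  -64.1]
```

Request:
{"fn": "drive_tool", "kwargs": {"steps": [[[0.5,0.25,-0.6,0,0],[0.5,0,0,1.5,0],[0.5,0,0,1.4,0],[0.5,0,0,0,0],[0,0,0,0,0],[0,0,0,0,0],[0,0,0,0,0],[0,0,0,0,0],[0,0,0,0,0],[0,0,0,0,0]]]}}

```text
clock: 46.77
position: [534.3, 213.1, 11.5]
eef_rot: [[1.0, 0.017, 0.002], [0.017, -1.0, 0.001], [0.002, -0.001, -1.0]]
contact_force: [-0.2, 0.3, 4.0]
finger_gap: 18.5
```

Request:
{"fn": "drive_tool", "kwargs": {"steps": [[[0,0,0,-2,0],[0,0,0,-2.2,0.077],[0,0.9,3,0,0],[0,1,3.2,0,0],[0,1,3.2,0,0],[0,1,3.2,0,0],[0,1,3.2,0,0],[0,0,0,0,0],[0,0,0,0,0],[0,0,0,0,0]]]}}

```text
clock: 47.6
position: [572.1, 52.2, 51.7]
eef_rot: [[0.998, -0.061, -0.001], [-0.061, -0.998, 0.0], [-0.001, -0.0, -1.0]]
contact_force: [-0.2, 0.0, -2.1]
finger_gap: 18.5
```

```bash
python3 - <<'E'
from h import *
st();tilt(-29,-165)
E
```

```text
t 47.6 fix [-179.1  -26.2   51.7] F(fx,fy,z) [ 0.  -0.2 -2.1] gap 18.5 yawerr -0.001
scene tip -42.4 (fx,axis z,fy): [(-151, 53.4, -19.9), (-124, 53.8, -21.1), (-98, 54.9, -22.5), (-72, 55.3, -22.4), (-50, 54.6, -24.3)]
top tip -43.1 (fx,axis z,fy): [(-122, 54.5, -26.6), (-98, 53.9, -26.5), (-72, 54.2, -27.7), (-51, 53.2, -27.3)]
```

Request:
{"fn": "drive_tool", "kwargs": {"steps": [[[0,-0.31,1,-0.12,0],[0,0,1.2,0,0],[0,0,0.9,0,0],[0,0,0.6,0,0],[0,0,0.4,0,0],[0,0,0.4,0,0],[0,0,0.5,0,0],[0,0,0.6,0,0],[0,0,0.6,0,0],[0,0,0,0,0]]]}}

```text
clock: 48.53
position: [565.9, -10.6, 53.4]
eef_rot: [[0.998, -0.061, -0.0], [-0.061, -0.998, -0.0], [-0.0, 0.0, -1.0]]
contact_force: [-0.2, 1.1, -1.8]
finger_gap: 18.5
```

```bash
python3 - <<'E'
from h import *
st()
E
```

```text
t 48.53 fix [-116.   -28.6   53.4] F(fx,fy,z) [-1.1 -0.2 -1.8] gap 18.5 yawerr -0.001
```

Request:
{"fn": "drive_tool", "kwargs": {"steps": [[[0,0,0.7,0,0],[0,0,0.8,0,0],[0,0,0.8,0,0],[0,0,0.8,0,0],[0,0,0.8,0,0],[0,0,0.8,0,0],[0,0,0.8,0,0],[0,0,0.8,0,0],[0,0,0.8,0,0],[0,0,0,0,0]]]}}

```text
clock: 49.37
position: [561.0, -82.1, 53.1]
eef_rot: [[0.998, -0.061, -0.001], [-0.061, -0.998, -0.001], [-0.001, 0.001, -1.0]]
contact_force: [-2.6, -1.7, -2.6]
finger_gap: 18.6
```

```bash
python3 - <<'E'
from h import *
st();tilt(-29,-90,-2)
E
```

```text
t 49.37 fix [-44.3 -29.2  53.1] F(fx,fy,z) [ 1.9 -2.5 -2.6] gap 18.6 yawerr -0.001
scene tip -10.0 (fx,axis z,fy): [(-62, 53.2, -19.1), (-35, 65.1, -31.2), (-22, 55.3, -27.4), (-14, 55.3, -23.6)]
top few 8
```

Go to about -31, then creep.

Request:
{"fn": "drive_tool", "kwargs": {"steps": [[[0,-0.05,0.3,0,0],[0,0,0.3,0,0],[0,0,0.2,0,0],[0,0,0.1,0,0],[0,0,0.1,0,0],[0,0,0.1,0,0],[0,0,0,0,0],[0,0,0.1,0,0],[0,0,0,0,0],[0,0,0,0,0]]]}}

```text
clock: 50.3
position: [560.2, -92.4, 53.3]
eef_rot: [[0.998, -0.06, -0.001], [-0.06, -0.998, 0.0], [-0.001, -0.0, -1.0]]
contact_force: [-4.6, 2.3, -2.1]
finger_gap: 18.0
```

```bash
python3 - <<'E'
from h import *
st()
E
```

```text
t 50.3 fix [-34.  -29.4  53.3] F(fx,fy,z) [-2.  -4.8 -2.1] gap 18.0 yawerr -0.0
```

Request:
{"fn": "drive_tool", "kwargs": {"steps": [[[0,0,0.1,0,0],[0,0,0,0,0],[0,0,0.1,0,0],[0,0,0,0,0],[0,0,0.1,0,0],[0,0,0,0,0],[0,0,0,0,0],[0,0,0,0,0],[0,0,0,0,0],[0,0,0,0,0]]]}}

```text
clock: 51.13
position: [560.0, -95.4, 53.3]
eef_rot: [[0.998, -0.06, -0.001], [-0.06, -0.998, 0.0], [-0.001, -0.0, -1.0]]
contact_force: [-4.2, 1.6, -1.2]
finger_gap: 18.4
```

```bash
python3 - <<'E'
from h import *
st()
E
```

```text
t 51.13 fix [-31.  -29.4  53.3] F(fx,fy,z) [-1.3 -4.3 -1.2] gap 18.4 yawerr -0.0
```

Request:
{"fn": "drive_tool", "kwargs": {"steps": [[[0,-0.08,0.1,0,0],[0,0,0,0,0],[0,0,0.1,0,0],[0,0,0,0,0],[0,0,0.1,0,0],[0,0,0,0,0],[0,0,0.1,0,0],[0,0,0,0,0],[0,0,0,0,0],[0,0,0,0,0]]]}}

```text
clock: 51.97
position: [559.7, -97.6, 53.7]
eef_rot: [[0.998, -0.06, 0.001], [-0.06, -0.998, 0.004], [0.001, -0.004, -1.0]]
contact_force: [-2.1, 9.4, -1.3]
finger_gap: 18.2
```

```bash
python3 - <<'E'
from h import *
st()
E
```

```text
t 51.97 fix [-28.7 -29.6  53.7] F(fx,fy,z) [-9.3 -2.7 -1.3] gap 18.2 yawerr -0.0
```

Request:
{"fn": "drive_tool", "kwargs": {"steps": [[[0.2,0,0,0,0],[0.4,0,0,0,0],[0.4,0,0,0,0],[0.4,0,0,0,0],[0.4,0,0,-2.5,0],[0.4,0,0,-3.5,0],[0.5,0,-3,-2,0],[0.5,0,-3,0,0],[0.5,0,0,0,0],[0.5,0,0,0,0]]]}}

```text
clock: 52.8
position: [563.7, -39.1, 134.5]
eef_rot: [[0.998, -0.058, 0.003], [-0.058, -0.998, -0.001], [0.003, 0.001, -1.0]]
contact_force: [1.2, 0.1, -0.6]
finger_gap: 42.7
```

```bash
sed -i 's/(I>150)/(I>105)/' h.py; python3 - <<'E'
from h import *
st();tilt(-29,-60,-2);ptr(1)
print("scene");c,W=bars();print("top");d,T=bars("top")
a=c["image"][140:300,130:360];b=d["image"][100:250,150:380]
save(np.vstack([a[:,:230],b]),"t5.png",1.9)
E
```

```text
t 52.8 fix [-87.4 -29.1 134.5] F(fx,fy,z) [-0.2  1.2 -0.6] gap 42.7 yawerr 0.002
scene tip -10.4 (fx,axis z,fy): [(-44, 54.7, -27.5), (-36, 56.0, -28.1), (-26, 55.2, -28.8), (-17, 55.7, -30.6)]
top tip -2.3 (fx,axis z,fy): [(-44, 54.4, -30.4), (-6, 63.1, -30.2)]
scene ptr 5 [112.  113.6 113.7]
scene clip 63 [109.3 115.4 120.6]
  stop plate 216 [ 79.6 113.  117.8]
top ptr 5 [112.1 112.5 114.1]
top clip 28 [109.4 114.8 120.4]
  stop plate 212 [107.3 112.2 117.7]
scene
bar n 138 len 144.5 head centre [-348.4 -151.3] turn -0.021 tip [-213.5 -154.2]
top
bar n 92 len 76.7 head centre [-274.9  155.6] turn -0.086 tip [-140.4  144.1]
```

View pics/t5.png

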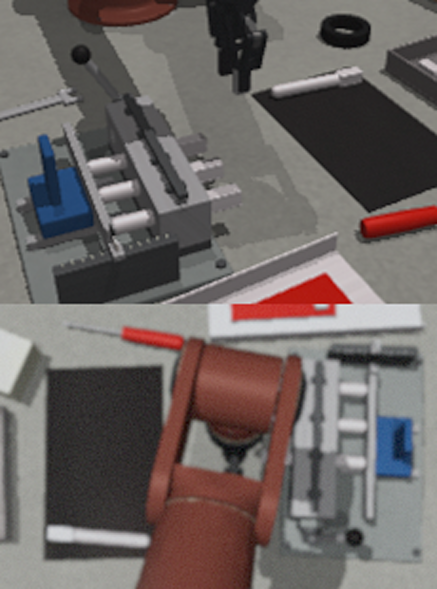

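Three bars reach the stop plate and the last one lies near the mat's lower edge. My y-limit was clipping it, so I widen that and measure again.

```bash
sed -i 's/(abs(G\[...,1\])<155)/(abs(G[...,1]+90)<95)/' h.py; python3 - <<'E'
from h import *
print("scene");bars();print("top");bars("top")
E
```

```text
scene
bar n 313 len 151.6 head centre [-344.6 -154.4] turn -0.039 tip [-209.7 -159.7]
top
bar n 364 len 151.6 head centre [-345.7 -160. ] turn -0.024 tip [-210.8 -163.3]
```

Request:
{"fn": "drive_tool", "kwargs": {"steps": [[[0.5,-1.6,-3.23,0,0],[0.5,-1.6,-3.23,0,0],[0.5,-1.6,-3.23,0,0],[0.5,-1.6,-3.23,0,0],[0.5,-1.6,-3.23,0,0],[0.5,-1.6,-3.23,0,0],[0.5,-1.6,-3.23,0,0],[0.5,-1.6,-3.23,0,0.035],[0.5,0,0,3,0],[0.5,0,0,3,0]]]}}

```text
clock: 54.03
position: [452.0, 228.5, 75.3]
eef_rot: [[0.996, -0.091, 0.006], [-0.091, -0.996, 0.002], [0.006, -0.003, -1.0]]
contact_force: [-0.6, -0.2, -0.6]
finger_gap: 42.7
```

Request:
{"fn": "drive_tool", "kwargs": {"steps": [[[0.5,0,0,3,0],[0.5,0,0,1,0],[0.5,0,0,0,0],[0.5,0,0,0,0],[0.5,0,0,0,0],[0.5,0,0,0,0],[0.5,0,0,0,0],[0.5,0,0,0,0],[0.5,0,0,0,0],[0.5,0,0,0,0]]]}}

```text
clock: 54.87
position: [450.8, 226.2, 33.9]
eef_rot: [[0.995, -0.095, 0.001], [-0.095, -0.995, 0.0], [0.001, -0.0, -1.0]]
contact_force: [-0.2, -1.0, 0.1]
finger_gap: 42.5
```

```bash
python3 - <<'E'
from h import *
st();bars()
E
```

```text
t 54.87 fix [-345.5 -157.7   33.9] F(fx,fy,z) [ 1.  -0.1  0.1] gap 42.5 yawerr -0.035
bar n 290 len 147.1 head centre [-342.6 -154.6] turn -0.04 tip [-207.7 -159.9]
```

Request:
{"fn": "drive_tool", "kwargs": {"steps": [[[0.5,0,0,1.5,0],[0.5,0,0,1.4,0],[0.5,0,0,0,0],[0.5,0,0,0,0],[0,0,0,0,0],[0,0,0,0,0],[0,0,0,0,0],[0,0,0,0,0],[0,0,0,0,0],[0,0,0,0,0]]]}}

```text
clock: 55.75
position: [451.5, 226.5, 5.6]
eef_rot: [[0.995, -0.095, 0.002], [-0.095, -0.995, 0.001], [0.002, -0.001, -1.0]]
contact_force: [0.2, 0.6, 6.7]
finger_gap: 18.9
```

Request:
{"fn": "drive_tool", "kwargs": {"steps": [[[0,0,0,-2,0],[0,0,0,-2.2,-0.035],[0,1.4,3,0,0],[0,1.5,3.3,0,0],[0,1.5,3.3,0,0],[0,1.5,3.3,0,0],[0,1.4,3.4,0,0],[0,0,0,0,0],[0,0,0,0,0],[0,0,0,0,0]]]}}

```text
clock: 56.58
position: [512.7, 59.2, 45.6]
eef_rot: [[0.998, -0.061, -0.002], [-0.061, -0.998, 0.001], [-0.002, -0.0, -1.0]]
contact_force: [0.2, -0.1, -1.2]
finger_gap: 19.0
```

```bash
python3 - <<'E'
from h import *
st();tilt(-83,-165)
E
```

```text
t 56.58 fix [-182.5  -85.9   45.6] F(fx,fy,z) [ 0.   0.2 -1.2] gap 19.0 yawerr -0.001
scene tip -47.0 (fx,axis z,fy): [(-151, 53.1, -78.2), (-124, 53.9, -81.9), (-98, 54.1, -81.6), (-71, 53.5, -82.9), (-52, 53.5, -85.0)]
top tip -49.0 (fx,axis z,fy): [(-123, 53.0, -87.1), (-98, 53.4, -86.7), (-72, 53.6, -87.6), (-54, 52.9, -87.7)]
```

Request:
{"fn": "drive_tool", "kwargs": {"steps": [[[0,0.07,1,-0.2,0],[0,0,1.2,0,0],[0,0,1.1,0,0],[0,0,0.8,0,0],[0,0,0.4,0,0],[0,0,0.4,0,0],[0,0,0.5,0,0],[0,0,0.6,0,0],[0,0,0.6,0,0],[0,0,0,0,0]]]}}

```text
clock: 57.52
position: [510.3, -7.8, 48.4]
eef_rot: [[0.998, -0.061, -0.0], [-0.061, -0.998, -0.0], [0.0, 0.0, -1.0]]
contact_force: [-0.2, 0.3, -1.2]
finger_gap: 19.1
```

```bash
python3 - <<'E'
from h import *
st()
E
```

```text
t 57.52 fix [-115.5  -84.2   48.4] F(fx,fy,z) [-0.3 -0.2 -1.2] gap 19.1 yawerr -0.001
```

Request:
{"fn": "drive_tool", "kwargs": {"steps": [[[0,0,0.7,0,0],[0,0,0.8,0,0],[0,0,0.8,0,0],[0,0,0.8,0,0],[0,0,0.8,0,0],[0,0,0.8,0,0],[0,0,0.8,0,0],[0,0,0.8,0,0],[0,0,0.8,0,0],[0,0,0,0,0]]]}}

```text
clock: 58.35
position: [505.3, -79.4, 48.0]
eef_rot: [[0.998, -0.061, -0.002], [-0.061, -0.998, -0.001], [-0.002, 0.001, -1.0]]
contact_force: [-3.1, -1.4, -1.1]
finger_gap: 19.1
```

```bash
python3 - <<'E'
from h import *
st()
E
```

```text
t 58.35 fix [-43.7 -85.   48. ] F(fx,fy,z) [ 1.6 -3.  -1.1] gap 19.1 yawerr -0.001
```

Request:
{"fn": "drive_tool", "kwargs": {"steps": [[[0,-0.08,0.3,0,0],[0,0,0.3,0,0],[0,0,0.2,0,0],[0,0,0.2,0,0],[0,0,0.2,0,0],[0,0,0.1,0,0],[0,0,0,0,0],[0,0,0.1,0,0],[0,0,0,0,0],[0,0,0,0,0]]]}}

```text
clock: 59.18
position: [504.2, -91.5, 48.2]
eef_rot: [[0.998, -0.06, -0.001], [-0.06, -0.998, 0.0], [-0.001, -0.0, -1.0]]
contact_force: [-3.8, 2.5, -2.5]
finger_gap: 18.9
```

```bash
python3 - <<'E'
from h import *
st()
E
```

```text
t 59.18 fix [-31.5 -85.4  48.2] F(fx,fy,z) [-2.2 -3.9 -2.5] gap 18.9 yawerr 0.0
```

Request:
{"fn": "drive_tool", "kwargs": {"steps": [[[0,0,0.1,0,0],[0,0,0,0,0],[0,0,0.1,0,0],[0,0,0,0,0],[0,0,0.1,0,0],[0,0,0,0,0],[0,0,0,0,0],[0,0,0,0,0],[0,0,0,0,0],[0,0,0,0,0]]]}}

```text
clock: 60.02
position: [503.9, -94.6, 48.2]
eef_rot: [[0.998, -0.06, -0.001], [-0.06, -0.998, 0.0], [-0.001, -0.0, -1.0]]
contact_force: [-3.6, 3.1, -2.3]
finger_gap: 18.7
```

```bash
python3 - <<'E'
from h import *
st()
E
```

```text
t 60.02 fix [-28.4 -85.4  48.2] F(fx,fy,z) [-2.8 -3.7 -2.3] gap 18.7 yawerr 0.0
```

Request:
{"fn": "drive_tool", "kwargs": {"steps": [[[0,-0.05,0.1,0,0],[0,0,0,0,0],[0,0,0.1,0,0],[0,0,0,0,0],[0,0,0.1,0,0],[0,0,0,0,0],[0,0,0.1,0,0],[0,0,0,0,0],[0,0,0,0,0],[0,0,0,0,0]]]}}

```text
clock: 60.85
position: [503.7, -95.9, 48.3]
eef_rot: [[0.998, -0.06, 0.0], [-0.06, -0.998, 0.006], [-0.0, -0.006, -1.0]]
contact_force: [-1.8, 12.5, -1.4]
finger_gap: 18.8
```

```bash
python3 - <<'E'
from h import *
st();ptr(1)
E
```

```text
t 60.85 fix [-27.1 -85.5  48.3] F(fx,fy,z) [-12.4  -2.5  -1.4] gap 18.8 yawerr -0.0
scene ptr 6 [111.9 113.3 113.8]
scene clip 61 [109.  115.4 120.5]
  stop plate 251 [ 80.9 112.  117.8]
top ptr 6 [111.6 113.1 114.3]
top clip 28 [109.2 114.4 120.4]
  stop plate 237 [ 86.  111.7 117.6]
```

Request:
{"fn": "drive_tool", "kwargs": {"steps": [[[0.2,0,0,0,0],[0.4,0,0,0,0],[0.4,0,0,0,0],[0.4,0,0,0,0],[0.4,0,0,-2.5,0],[0.4,0,0,-3.5,0],[0.4,0,-3,-3,0],[0,0,-3,-3,0],[0,0,-3,0,0],[0,0,0,0,0]]]}}

```text
clock: 61.78
position: [511.7, -7.2, 171.8]
eef_rot: [[0.998, -0.056, 0.009], [-0.056, -0.998, -0.0], [0.009, -0.0, -1.0]]
contact_force: [0.1, 0.6, -0.5]
finger_gap: 0.2
```

```bash
python3 - <<'E'
from h import *
st()
for f in(82,26.5,-29,-85):tilt(f,-60,-2)
for cam in("scene","top"):
    c,W=cloud(cam);I=c["image"].astype(int).sum(-1).ravel();G=fix(W.reshape(-1,3))
    for f in(82.5,26.5,-29.5,-85.5):
        k=(abs(G[:,1]-f)<9)&(G[:,2]>48)&(G[:,2]<72)
        r=G[k&(G[:,0]<-30)&(G[:,0]>-70)&(I>250)]; t=G[k&(G[:,0]>62)&(G[:,0]<106.5)&(I>300)&(G[:,2]>58)]
        print(cam,f,"head rear",len(r),np.percentile(r[:,0],2).round(1) if len(r) else "","tip",len(t),np.percentile(t[:,0],98).round(1) if len(t) else "")
save(c["image"][110:230,270:390],"t6.png",4)
c=read_camera("scene");save(c["image"][150:320,110:290],"s6.png",4)
E
```

```text
t 61.78 fix [-116.2  -82.9  171.8] F(fx,fy,z) [-0.6  0.1 -0.5] gap 0.2 yawerr 0.004
scene tip -9.6 (fx,axis z,fy): [(-44, 55.3, 82.9), (-36, 56.0, 83.9), (-26, 55.8, 84.0), (-17, 55.5, 83.1), (-10, 56.2, 84.3)]
top tip -2.3 (fx,axis z,fy): [(-44, 54.0, 80.4), (-36, 55.0, 80.7), (-26, 54.5, 81.0), (-17, 56.6, 80.8), (-7, 55.0, 79.9)]
scene tip -9.4 (fx,axis z,fy): [(-44, 55.4, 28.3), (-36, 55.5, 27.1), (-26, 55.3, 28.1), (-17, 55.5, 28.1)]
top tip -2.6 (fx,axis z,fy): [(-24, 54.7, 29.4), (-17, 54.3, 24.9), (-6, 53.7, 23.9)]
scene tip -9.7 (fx,axis z,fy): [(-44, 56.0, -27.0), (-36, 55.4, -28.4), (-26, 55.8, -28.5), (-17, 55.6, -30.0)]
top tip -2.1 (fx,axis z,fy): [(-23, 56.5, -32.4), (-16, 54.5, -31.8), (-6, 61.3, -29.8)]
scene tip -9.6 (fx,axis z,fy): [(-44, 55.7, -84.2), (-36, 55.2, -85.8), (-27, 56.0, -85.5), (-16, 56.8, -83.3)]
top tip -2.6 (fx,axis z,fy): [(-42, 54.3, -88.4), (-36, 54.8, -86.7), (-26, 54.3, -86.3), (-16, 55.2, -87.0), (-6, 62.3, -86.6)]
scene 82.5 head rear 60 -46.4 tip 124 102.9
scene 26.5 head rear 51 -46.2 tip 113 103.4
scene -29.5 head rear 52 -46.8 tip 99 104.0
scene -85.5 head rear 49 -46.5 tip 87 104.5
top 82.5 head rear 37 -46.0 tip 69 105.6
top 26.5 head rear 0  tip 70 103.9
top -29.5 head rear 0  tip 74 105.2
top -85.5 head rear 32 -44.2 tip 78 105.9
```

View pics/s6.png

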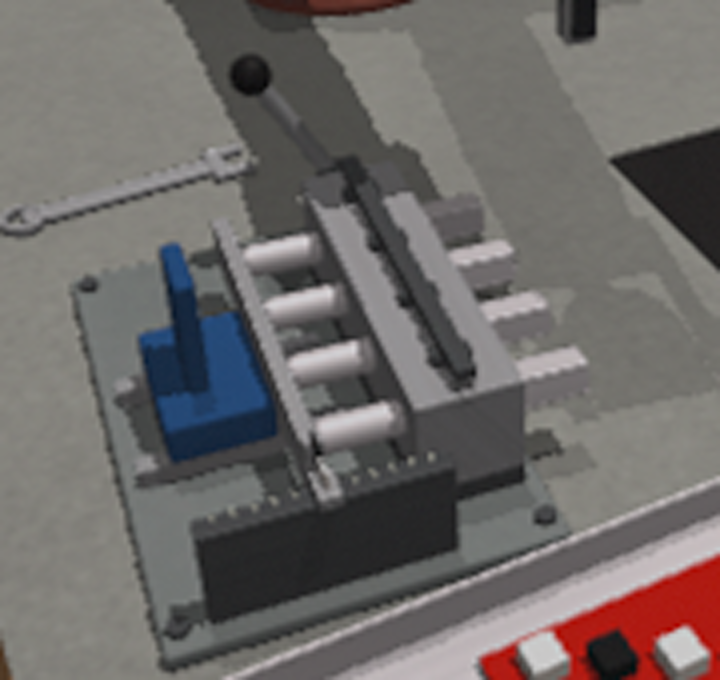

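All four bars touch the stop plate (ends near (250,250), (270,305), (295,360), (320,430)), their head ends are flush within 0.6 mm, and the pointer stands at the clip. Now I close the lever from the +x side.

Request:
{"fn": "drive_tool", "kwargs": {"steps": [[[0,0,0,-2,0],[0,-1.07,3.8,0,0],[0,-1.07,3.8,0,0],[0,-1.07,3.8,0,0],[0,-1.07,3.8,0,0],[0,-1.07,3.8,0,0],[0,-1.05,3.8,0,0],[0,0,0.3,0,0],[0,0,0,0,0],[0,0,0,0,0]]]}}

```text
clock: 63.17
position: [431.1, -236.5, 187.2]
eef_rot: [[0.998, -0.061, -0.0], [-0.061, -0.998, 0.001], [-0.0, -0.001, -1.0]]
contact_force: [-0.1, -0.6, 0.3]
finger_gap: 0.0
```

```bash
python3 - <<'E'
from h import *
st()
E
```

```text
t 63.17 fix [ 117.5 -149.6  187.2] F(fx,fy,z) [ 0.6 -0.   0.3] gap 0.0 yawerr -0.001
```

Request:
{"fn": "drive_tool", "kwargs": {"steps": [[[0,0.2,0,1.6,0],[0,0,0,1.6,0],[0,0,0,1.5,0],[0,0,-1,0,0],[0,0,-1,0,0],[0,0,-1,0,0],[0,0,-1,0,0],[0,0,-1,0,0],[0,0,-1,0,0],[0,0,-1,0,0]]]}}

```text
clock: 64.0
position: [439.2, -166.8, 143.7]
eef_rot: [[0.998, -0.058, 0.005], [-0.058, -0.998, -0.005], [0.005, 0.005, -1.0]]
contact_force: [-0.6, -4.3, 3.6]
finger_gap: 0.2
```

Request:
{"fn": "drive_tool", "kwargs": {"steps": [[[0,0,-1,0,0],[0,0,-1,0,0],[0,0,-0.8,0,0],[0,0,-0.6,0,0],[0,0,-0.5,0,0],[0,0,-0.3,0,0],[0,0,-0.2,0,0],[0,0,0,0,0],[0,0,0,0,0],[0,0,0,0,0]]]}}

```text
clock: 64.83
position: [438.9, -125.1, 139.1]
eef_rot: [[0.998, -0.06, -0.003], [-0.06, -0.998, -0.007], [-0.002, 0.007, -1.0]]
contact_force: [1.3, -14.6, -5.5]
finger_gap: 0.1
```

```bash
python3 - <<'E'
from h import *
st()
E
```

```text
t 64.83 fix [   5.9 -148.5  139.1] F(fx,fy,z) [14.5  2.2 -5.5] gap 0.1 yawerr -0.0
```

Request:
{"fn": "drive_tool", "kwargs": {"steps": [[[0,0,-0.2,0,0],[0,0,0,0,0],[0,0,1,0,0],[0,0,2,0,0],[0,0,2,0,0],[0,0,2,-2,0],[0,0,2,-3,0],[0,-1,2,-3,0],[0,0,3,0,0],[0,0,0,0,0]]]}}

```text
clock: 65.67
position: [422.0, -262.9, 222.6]
eef_rot: [[0.998, -0.063, 0.003], [-0.063, -0.998, -0.002], [0.003, 0.002, -1.0]]
contact_force: [-1.0, 0.0, -1.2]
finger_gap: -0.3
```

```bash
python3 - <<'E'
from h import *
st();ptr(2)
for cam in("scene","top"):
    c,W=cloud(cam);I=c["image"].astype(int).sum(-1).ravel();G=fix(W.reshape(-1,3))
    for f in(82.5,26.5,-29.5,-85.5):
        r=G[(abs(G[:,1]-f)<9)&(G[:,2]>48)&(G[:,2]<72)&(G[:,0]<-30)&(G[:,0]>-70)&(I>250)]
        print(cam,f,"head rear",len(r),np.percentile(r[:,0],2).round(1) if len(r) else "")
    k=G[(abs(G[:,1]+147)<14)&(G[:,2]>135)&(G[:,2]<165)&(abs(G[:,0]-30)<75)]
    print("knob",len(k),k.mean(0).round(1) if len(k) else "")
    if cam=="top": T=c["image"]
    else: S=c["image"]
save(np.hstack([S[120:320,110:320],T[100:300,90:400]]),"e.png",1.5)
E
```

```text
t 65.67 fix [ 144.5 -157.1  222.6] F(fx,fy,z) [ 0.  -1.  -1.2] gap -0.3 yawerr -0.003
scene ptr 12 [111.9 113.5 113.9]
scene clip 122 [109.4 115.3 120.5]
  stop plate 235 [ 78.8 112.5 117.8]
top ptr 11 [111.7 112.6 114.4]
top clip 65 [109.  114.5 120.6]
  stop plate 223 [ 89.2 111.9 117.7]
scene 82.5 head rear 60 -46.3
scene 26.5 head rear 54 -45.8
scene -29.5 head rear 53 -47.0
scene -85.5 head rear 46 -46.8
knob 89 [ -15.3 -143.3  151.1]
top 82.5 head rear 36 -46.0
top 26.5 head rear 36 -46.4
top -29.5 head rear 39 -46.7
top -85.5 head rear 39 -47.0
knob 82 [ -19.  -149.9  155.8]
```

View pics/e.png

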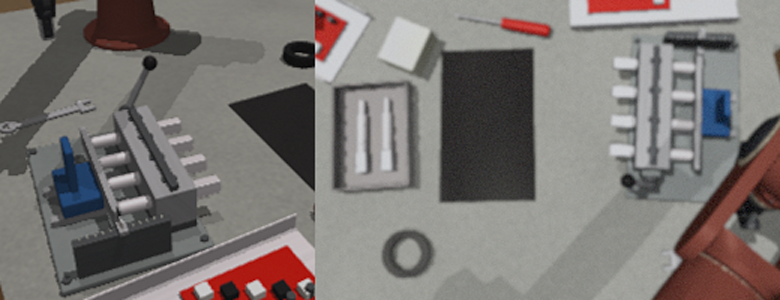

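The lever is closed again (knob at (150,62) left view, (628,181) right view), all four bars are home, both done bars lie in the tray, and the gripper is clear.

```bash
python3 -c "
from bench import *
print(finish_job(), state()['clock'])"
```

```text
the job is handed in; nothing more can be done
the job is handed in; nothing more can be done
```

The job is done and handed in at about 66 s of the 210 s allowed; the hand-in gives no verdict. I opened the lever, laid both finished bars in the tray, tapped the stop out to its mark, fed all four fresh bars home, closed the lever and moved the arm clear.

Last checks:
- **Fresh bars:** each met the stop with about 4–12 N, below the slide's 16 N. The four heads are flush within about 1.2 mm, and the stop did not move while they went in.
- **Lever:** the knob is back within about 3 mm of its start position (about 0.03 rad, limit 0.13).
- **Finished bars:** both lie flat inside the tray in the last top picture.
- **Pointer:** the depth data put it about 1.5 mm short of the mark (2 mm in the worst reading, limit 3 mm). The close-up picture showed it directly in line with the blade. These disagree slightly, but both are inside the limit.
- **Bystanders:** I saw none disturbed. The last picture shows the tape, carton, screwdriver and wrench; the spray bottle is outside it.

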